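Load and clamp a paint shaker

ROBOT

A 6-joint arm with a two-finger parallel gripper is mounted at the origin on a cart in front of the work surface, level with it; the furniture and walls round the work are solid. World frame = base frame: x ahead of the robot, y to its left, z up, the work surface at z = 0. Lengths are in mm, angles in rad, forces in N, time in s.
With the tool pointing down it reaches from about 275 to 1000 mm from the base axis. Payload 8.4 kg.
Tool frame: the origin (TCP) lies at the very end of the fingers, on their centre line; the grasp point (between the pads) lies 19 mm behind it (r.pinch_z is the distance from the TCP to the grasp point, in mm); z points along the fingers, y is the line along which they close (so a half turn about z gives the same grasp; the last joint's range is limited). The gripper opens to 85 mm and grips with 20 to 120 N. Pads are 22 mm wide; open, the fingers measure 114 mm over their backs; the gripper's body (76 mm by 85 mm) begins 54 mm behind the grasp point. The pads swing forward as they close: fully open they stand 13 mm farther back than shut.
Start: joints at [1.112, 0.353, 1.633, -0, 1.155, -0.002], TCP at [275.673, 560.921, 196.781] pointing down, gripper open.
Joint ranges: [-2.63, 2.63], [-0.92, 2.1], [0.06, 2.66], [-1.3, 4.44], [0, 2.69], [-3.02, 3.02]. Speed limits (rad/s): [2.22, 2.22, 2.79, 3.14, 3.14, 3.14].

INTERFACE

Orientations are given as [roll, pitch, yaw] about the fixed x, y, z axes, in that order (R = Rz(yaw) Ry(pitch) Rx(roll)).
In Python, from rig import r gives the robot as it stands.
- The arm moves only by the tool carry_out, never from a script. Its argument "series" is a list of rows, each a list of 7 numbers: the turn, a rotation vector about the tool's x, y, z as a fraction of full scale, then the shift along the tool's x, y, z as a fraction of full scale, then the gripper command: -1 is fully open, 1 is shut, values between are in proportion. A call has 1 to 8 rows; each row is the pose to reach, as a shift and turn from the pose commanded when the call began, along the tool's axes at that moment, turning the shorter way round; what a row does not reach only later rows make up. Full scale, the value 1, is 0.25 m for a shift and pi rad for a turn. A row lasts 1/8 s, in which the tool goes at most 62.5 mm and 10.7 degrees, less where a joint would pass 70% of its speed; a pose out of reach is approached as far as the arm can. A call with a number of a shift or a turn outside -1 to 1 is refused whole. A call with a gripper value outside its range is refused whole. The fingers move at their own pace and stop on an object; "force" is the grip in N (left out, the last holds). Time passes only in rows, so rows that repeat a pose let the fingers close. It gives the time, the measured TCP pose, the force, the opening and the grip force at its end, in the units of the state.
- r.sense(): the state, without advancing time (a new reading comes with each control period).
- r.grab_frame(name): name is "side" or "top"; returns the picture (480x640x3 uint8, red, green, blue); there is no depth.
- r.get_calibration(name): a dict with "K" (3x3 intrinsics, pixels), "distortion" ([k1, k2, p1, p2, k3] as OpenCV has them; the pictures are not rectified), "pose" (4x4, takes a point from camera to world coordinates). Camera axes: x right, y up, looking along -z (the intrinsics and any distortion apply to the point x, -y, -z); pixel columns grow to the right and rows downward; lengths in mm; the calibration is good to about 2 mm. A picture is of the moment at which its call begins. get_calibration takes no time and is no camera call.
- r.sign_off(): hands the job in; it is judged then, once.
Trained networks look in the newest picture that a camera, given by its name, has taken for a name from the list of things; names that differ only in an ending like _2 or _b are one class to them, and where a whole thing is asked for, a point or a joint stands for the part that bears it (a point fixed in the world has none). Each returns a list of dicts, best first, with "score" (0 to 1); they miss things now and then, are a little off and sometimes report something else, mostly with a low value. They report only what shows in the picture. A call takes as long as a camera call.
- r.silhouettes(camera, label): "region" (480x640 bool, what is visible of it) and "position" ([row, column] in pixels, amid what is visible of it).
The state is a dict: "clock": time; "qpos": joint angles; "qvel": joint speeds; "joint_efforts": joint torques, N m; "eef_pos": TCP position; "tcp_rot": TCP orientation; "contact_force": force on the tool from outside, world axes, zero at the start; "wrist_torque": the same for the moment, N m; "opening": opening from 0.0 (shut) to 1.0 (fully open); "grasp_force": force on a finger pad.
Only numpy, scipy, OpenCV 4.12 (cv2) and the standard library are available. Lean on these libraries where they do the work, as an engineer would, in place of code of your own. Each camera call takes 0.05 s, during which the arm holds its last target. There are 200 camera calls.

TASK

Get the paint shaker ready to run: take the paint bottles that stand to the right of it (two or three of them) and set each upright in a pocket of the white carriage, one to a pocket, and push the carriage in under the yoke until it clicks fully home. Only then flip the folded red crank handle upright, wind the crank clockwise until you feel it come up against its stop so that the pad bears on the caps, and fold the handle flat again. Leave the tape, the gourd, the tin and the pot where they are.

Things in the scene. Friction and masses are not known exactly. Their poses are not given: they have to be found in the camera images.
- shaker_frame (a point): Point at worktop height on the centre line of the paint shaker's clamp unit (fixed grey base 260 x 236 x 12 mm). +x runs along the slide, the way the carriage goes in; z up. At x = 100 mm stands the blue yoke: posts 14 x 36 mm at y = +-110 mm, a cross beam 44 mm deep, top at 214 mm. A steel crosshead and a rubber-faced pad hang below the beam.
- carriage (a joint): Travel of the white carriage, m: 0 to 0.012 (out) at the start, 0.140 = home against its stop, under the yoke. About 1 N of friction; a spring ball detent is crossed at 0.135 (about 6 N of push needed from 0.128 on), then the ball drives the carriage on to the stop and holds it there.
- carriage_base (a point): Centre of the underside of the white carriage, 13 mm above the worktop; x the way in. It measures 50 mm (x) by 160 mm (y). Three square pockets at y = -51, 0, +51 mm, 42 x 42 mm inside, outer walls 4 mm and dividers 9 mm thick, pocket floor 21 mm and wall tops 66 mm above the worktop. One bottle each. Fully out (0), it stands 140 mm before the yoke's middle.
- carriage_knob (a point): Middle of the upright black knob on the carriage's pull rod, 62 mm above the worktop and 125 mm before the carriage's centre; same axes. The knob is round, 19 mm in diameter and 30 mm tall, on a 10 mm stem. It can be gripped from above or pushed.
- crank (a joint): Angle of the crank on top of the yoke, rad. Vertical axis; grows clockwise seen from above, which lowers the pad 1.6 mm per rad. Hard stop at 14; starts between 0 and 4. At the stop the sprung pad presses the bottles with about 20 N in all. It stays where it is left; turning takes about 0.06 N m, 1 to 2 N at the handle.
- crank_hinge (a point): Point on the crank's vertical axis, 266 mm above the worktop, at the height of the folded handle's centre line. Its x axis runs along the crank arm from the axis to the handle's hinge; z up. The arm is a dark steel bar 12 mm wide and 8 mm thick, its middle 17 mm below this point; under it a hub 32 mm in diameter.
- handle_hinge (a point): Point on the folding hinge of the crank handle at the outer end of the arm, 55 mm from the crank's axis, as high as crank_hinge; same axes. The hinge axis is horizontal, across the arm (this point's y).
- handle (a joint): Fold angle of the crank handle, rad: 0 = folded flat over the arm, pointing back to the crank's axis; 1.571 = upright, against its stop. Stiff hinge (0.05 N m): it stays where it is left.
- grip_mid (a point): Point on the centre line of the red handle, 45 mm from its hinge. The handle is a round red sleeve 15 mm in diameter, covering 13 to 63 mm from the hinge; it spins freely about its own length, so fingers can keep their yaw while the crank turns. Folded, its underside is 5.5 mm above the arm (which is narrower) and 44 mm above the beam.
- pad: Rubber-faced aluminium pad under the yoke, 44 x 156 mm, sprung, comes down on the caps. Origin at the centre of its underside, 145 mm above the worktop with the crank at 0. Do not handle.
- paint_0: Paint bottle (red, black cap), may be absent: body 37 mm in diameter up to 82 mm, cap 26 mm in diameter, 105 mm tall in all, 60 to 130 g. Starts standing right of the shaker. Origin at the centre of its underside, z along the bottle.
- paint_2: Paint bottle (yellow, black cap), may be absent: body 37 mm in diameter up to 82 mm, cap 26 mm in diameter, 105 mm tall in all, 60 to 130 g. Starts standing right of the shaker. Origin at the centre of its underside, z along the bottle.
- paint_1: Paint bottle (teal, white cap), may be absent: body 37 mm in diameter up to 82 mm, cap 26 mm in diameter, 105 mm tall in all, 60 to 130 g. Starts standing right of the shaker. Origin at the centre of its underside, z along the bottle.
- paint_5: Paint bottle (dark blue, white cap), may be absent: body 37 mm in diameter up to 82 mm, cap 26 mm in diameter, 105 mm tall in all, 60 to 130 g. Starts standing right of the shaker. Origin at the centre of its underside, z along the bottle.
- masking_tape: Roll of masking tape, 98 mm across, 25 mm high, lying flat; a bystander, not to be disturbed. Origin at the centre of its underside.
- mini_gourd_1: Small round dried gourd, 61 mm across, 48 mm tall; a bystander, not to be disturbed. Origin at the centre of its underside.
- varnish_tin: Tin, 58 mm across, 72 mm tall; a bystander, not to be disturbed. Origin at the centre of its underside.
- wax_pot: Round flat white pot, 90 mm across, 32 mm tall; a bystander, not to be disturbed. Origin at the centre of its underside.

How it is judged:
By the outcome, as a careful person would: the job done as asked, in the order asked, and still so for the second after the job is handed in, with the robot touching nothing.
Of paint_0, paint_2, paint_1, paint_5 only 2 to 3 are there at a start; the rules pass over those that are not, and their reading is None.
At some moment in a run one of paint_0, paint_2, paint_1, paint_5 may be knocked a few centimetres aside while the robot is not near it.
It also fails if it takes over 208 s, if anything falls off the work surface, if the arm or the gripper's body presses on something with over 40 N, if the wrist force passes 120 N, or if a joint passes its speed limit or range.

## Working session

There is one attempt and no reset: what is moved stays moved. The work goes in short steps, Python scripts to look and compute and a tool call to move; the robot and the scene stay as the last step left them, time stands still between calls to the robot, and variables do not carry over. Pictures are saved under pics/ and viewed, at most 14 in all, crops included, and the job is handed in when it is done.

Besides the shell and the picture viewer there is one more tool, called after "Emit:" as name(argument=value, ...), one argument or row to a line, values as JSON. carry_out: Moves the arm, as the interface text tells. Its arguments: {"type":"object","properties":{"series":{"type":"array"},"force":{"type":"number"}},"required":["series"]}

```bash
ls; mkdir -p pics; cat > h.py <<'E'
import numpy as np, cv2
from rig import r
from scipy.spatial.transform import Rotation as R
def save(cam,fn):
    im=r.grab_frame(cam); cv2.imwrite('pics/'+fn,im[:,:,::-1]); return im
def cal(cam):
    c=r.get_calibration(cam); return np.array(c['K']),np.array(c['distortion']),np.array(c['pose'])
def ray(cam,row,col):
    K,d,P=cal(cam); u=cv2.undistortPoints(np.array([[[col,row]]],float),K,d)[0,0]
    return P[:3,3],P[:3,:3]@np.array([u[0],-u[1],-1])
def onz(cam,row,col,z):
    o,v=ray(cam,row,col); return o+v*(z-o[2])/v[2]
def proj(cam,p):
    K,d,P=cal(cam); q=(np.atleast_2d(p)-P[:3,3])@P[:3,:3]; q=q*[1,-1,-1]
    return cv2.projectPoints(q,np.zeros(3),np.zeros(3),K,d)[0][:,0]  # col,row
E
python3 - <<'E'
from h import *
save('top','t0.png');save('side','s0.png')
s=r.sense();print(s)
for c in('top','side'):print(c,cal(c)[2].round(3).tolist())
E
```

```text
pics
{'clock': 0.1, 'qpos': array([ 1.11159073e+00,  3.53557303e-01,  1.63404627e+00, -3.17787131e-05,
        1.15517763e+00, -2.38222611e-03]), 'qvel': array([ 0.0004639 , -0.00041591, -0.00027028,  0.00120991, -0.00090813,
        0.00129379]), 'joint_efforts': array([ 8.22993684e-05, -6.06367779e+01, -3.42816031e+01, -1.79192034e-04,
        4.02705482e-03,  5.24570851e-05]), 'eef_pos': array([275.48694579, 560.50681997, 196.15602365]), 'tcp_rot': array([-3.14040403e+00,  2.62265275e-05,  2.68478215e+00]), 'contact_force': array([-0.078521  , -0.57863152, -0.44990488]), 'wrist_torque': array([ 0.01697524, -0.01262027, -0.00366355]), 'grasp_force': 0.0, 'opening': 1.0019476400399923}
top [[-0.002, 0.991, -0.134, 465.186], [-1.0, -0.002, -0.001, 49.478], [-0.001, 0.134, 0.991, 1222.49], [0.0, 0.0, 0.0, 1.0]]
side [[0.996, 0.052, -0.077, 536.036], [-0.091, 0.391, -0.916, -1113.613], [-0.018, 0.919, 0.394, 698.69], [0.0, 0.0, 0.0, 1.0]]
```

View pics/t0.png

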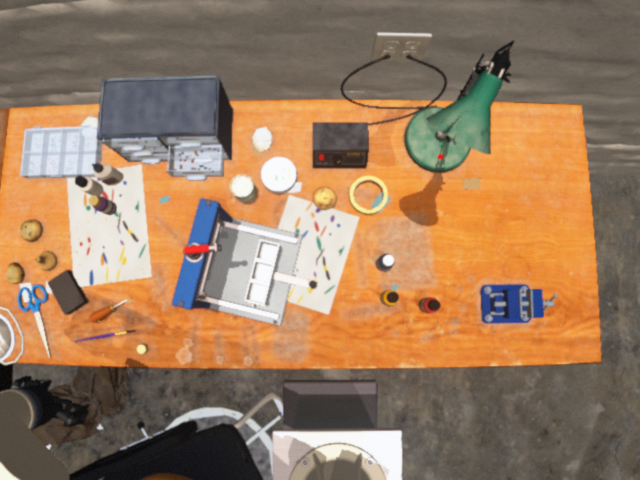

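View pics/s0.png

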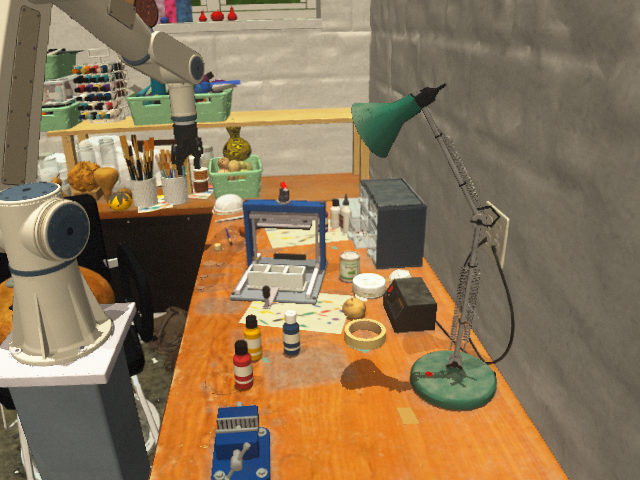

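The top view shows red (430,305), yellow (390,298) and dark blue (386,262) bottles. The carriage is at (263,272), the knob at (313,285), the yoke at about (195,250), and the folded handle at (197,250). Next I'll measure these with silhouettes and take a zoomed crop.

```bash
python3 - <<'E'
from h import *
im=r.grab_frame('top'); c=cv2.resize(im[190:335,160:330],None,fx=4.7,fy=4.1,interpolation=cv2.INTER_CUBIC)
cv2.imwrite('pics/t1.png',c[:,:,::-1])
r.grab_frame('side')
for n in['paint_0','paint_2','paint_5','carriage','carriage_knob','handle','crank','masking_tape','mini_gourd_1','varnish_tin','wax_pot','pad']:
  for cam in('top','side'):
    for d in r.silhouettes(cam,n)[:4 if n[0:3]=='pai' else 1]:
      m=d['region'].astype(np.uint8); (cx,cy),(w,h),a=cv2.minAreaRect(cv2.findNonZero(m))
      print(n,cam,round(d['score'],2),np.round(d['position'],1),m.sum(),'rect col,row',round(cx,1),round(cy,1),round(w),round(h),round(a), onz(cam,*d['position'],{'p':90,'c':66,'h':266}.get(n[0],40)).round(0)[:2])
E
```

```text
paint_0 top 0.7 [304.6 429.6] 258 rect col,row 429.0 304.5 15 20 90 [ 461. -214.]
paint_0 top 0.65 [185.  372.7] 624 rect col,row 367.9 194.9 38 38 34 [746. -86.]
paint_0 top 0.63 [259.1 382.5] 272 rect col,row 384.5 261.5 17 18 45 [ 568. -106.]
paint_0 top 0.49 [298.8 385.6] 247 rect col,row 389.0 296.5 15 18 90 [ 475. -111.]
paint_0 side 0.86 [363.2 240.8] 777 rect col,row 242.3 364.1 48 19 85 [ 461. -275.]
paint_0 side 0.65 [339.9 252.7] 605 rect col,row 252.5 336.5 45 17 90 [ 483. -198.]
paint_0 side 0.56 [334.9 289.7] 667 rect col,row 290.2 332.4 45 17 86 [ 559. -188.]
paint_2 top 0.7 [304.6 429.6] 258 rect col,row 429.0 304.5 15 20 90 [ 461. -214.]
paint_2 top 0.65 [185.  372.7] 624 rect col,row 367.9 194.9 38 38 34 [746. -86.]
paint_2 top 0.63 [259.1 382.5] 272 rect col,row 384.5 261.5 17 18 45 [ 568. -106.]
paint_2 top 0.49 [298.8 385.6] 247 rect col,row 389.0 296.5 15 18 90 [ 475. -111.]
paint_2 side 0.86 [363.2 240.8] 777 rect col,row 242.3 364.1 48 19 85 [ 461. -275.]
paint_2 side 0.65 [339.9 252.7] 605 rect col,row 252.5 336.5 45 17 90 [ 483. -198.]
paint_2 side 0.56 [334
[... 1438 characters left out ...]
l,row 364.5 334.0 30 39 90 [ 735. -147.]
mini_gourd_1 top 0.66 [197.6 326.2] 449 rect col,row 324.0 198.0 22 24 90 [726.  25.]
mini_gourd_1 side 0.94 [309.2 355.4] 364 rect col,row 353.4 307.7 22 20 27 [726. -18.]
varnish_tin top 0.64 [188.7 244.5] 588 rect col,row 243.2 189.2 30 24 60 [750. 229.]
varnish_tin side 0.74 [261.8 348. ] 550 rect col,row 349.5 266.0 30 19 90 [749. 249.]
wax_pot top 0.67 [175.1 278.2] 1032 rect col,row 279.0 175.0 36 34 90 [784. 145.]
wax_pot side 0.76 [287.  367.7] 698 rect col,row 368.5 284.5 23 33 90 [777.  91.]
pad top 0.55 [258.  210.9] 181 rect col,row 209.8 257.8 4 69 15 [571. 298.]
pad side 0.63 [225.2 282.8] 454 rect col,row 283.5 223.8 53 9 2 [569. 438.]
```

View pics/t1.png

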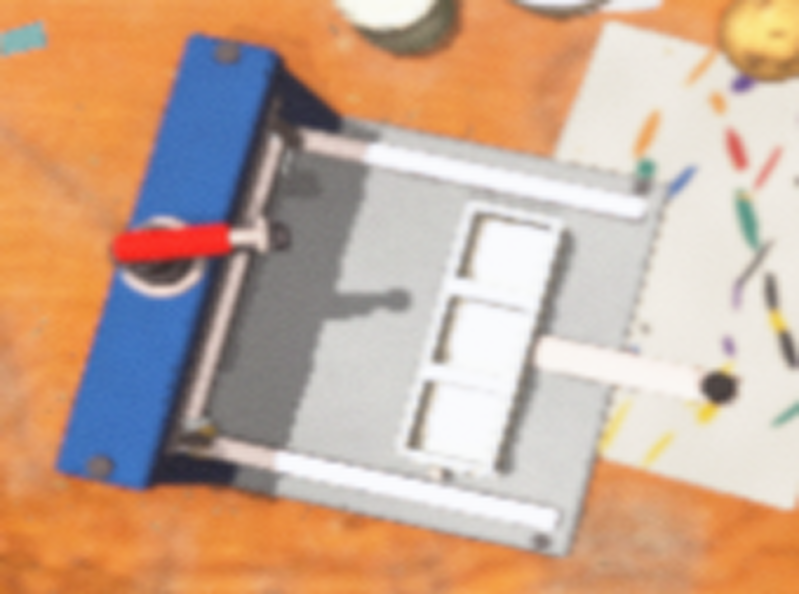

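The crop shows the knob top at (718,386), the carriage rim corners at (472,203), (568,222), (497,475) and (402,455), the beam corners, and the handle from its hinge at (278,237) to its tip at (115,245). I'll fit the shaker pose to these.

```bash
cat > fit.py <<'E'
from h import *
from scipy.optimize import least_squares
def full(p): p=np.atleast_2d(np.array(p,float)); return np.c_[160+p[:,0]/4.7-.4,190+p[:,1]/4.1-.4]
obs=full([(718,386),(472,203),(568,222),(497,475),(402,455),(190,38),(280,55),(150,488),(58,465),(655,178),(568,553)])
def loc(v):
    X,Y,a,q,b,w=v; c=-40+q
    L=[(c-125,0,77),(c+25,-80,66),(c-25,-80,66),(c-25,80,66),(c+25,80,66),(122,-w,214),(78,-w,214),(78,w,214),(122,w,214),(b,-118,12),(b,118,12)]
    return to(v,L)
def to(v,L):
    L=np.atleast_2d(np.array(L,float)); Rz=R.from_euler('z',v[2]).as_matrix(); return L@Rz.T+[v[0],v[1],0]
E
python3 - <<'E'
from fit import *
f=lambda v:(proj('top',loc(v))-obs).ravel()
s=least_squares(f,[530,190,1.8,5,-130,117],loss='soft_l1',x_scale=[10,10,.1,5,10,5]);v=s.x
print(v.round(3));print(f(v).reshape(-1,2).round(1).tolist())
print('axis',to(v,[100,0,266]).round(1),'pred px crop',((proj('top',to(v,[[100,0,230],[100,0,266]]))-[160,190])*[4.7,4.1]).round(0))
for n,p,z in[('hingeend',(272,238),266),('redtip',(115,245),266),('armend',(282,237),249)]:
    c=full(p)[0];print(n,onz('top',c[1],c[0],z).round(1))
print('knob',to(v,[-165+v[3],0,62]).round(1)); print('pockets',to(v,[[-40+v[3],y,21] for y in(-51,0,51)]).round(1).tolist())
# bottles: fit xy of bottle so cap top and silhouette matches
for n,t,sd in[('red',(429.,304.5),(242.3,364.1)),('yel',(389.,297.5),(252.5,338)),('blue',(385.5,261.5),(290.5,333.8))]:
    pts=lambda x,y:np.array([[x,y,z] for z in(105,)])
    # top: caps; side: centre of silhouette ~ z 52
    print(n,onz('top',t[1],t[0],70).round(1),onz('side',sd[1],sd[0],52).round(1))
# cap/body segmentation in top image
print(v.tolist())
im=cv2.imread('pics/t0.png')[240:325,360:450]; cv2.imwrite('pics/t2.png',cv2.resize(im,None,fx=6,fy=6,interpolation=cv2.INTER_CUBIC))
E
```

```text
[547.559 206.686   1.341  10.902 -92.108 114.322]
[[1.1, -0.6], [0.4, -2.3], [0.1, -2.3], [-0.5, 1.2], [-0.7, 1.2], [-0.6, -0.2], [-0.0, 0.2], [0.5, -0.2], [0.0, 0.5], [1.3, -0.1], [-2.0, 0.6]]
axis [[570.3 304.1 266. ]] pred px crop [[158. 254.]
 [137. 247.]]
hingeend [575.3 247.  266. ]
redtip [571.9 314.6 266. ]
armend [577.7 246.1 249. ]
knob [[512.5  56.6  62. ]]
pockets [[590.6, 166.7, 21.0], [540.9, 178.4, 21.0], [491.3, 190.0, 21.0]]
red [ 460.8 -217.4   70. ] [ 459.3 -226.5   52. ]
yel [ 478.1 -122.1   70. ] [ 478.8 -132.9   52. ]
blue [ 563.7 -115.3   70. ] [ 562.9 -125.6   52. ]
[547.5593368211131, 206.6864830663218, 1.341193347290604, 10.90222014449489, -92.108172957099, 114.32239547548603]
```

View pics/t2.png

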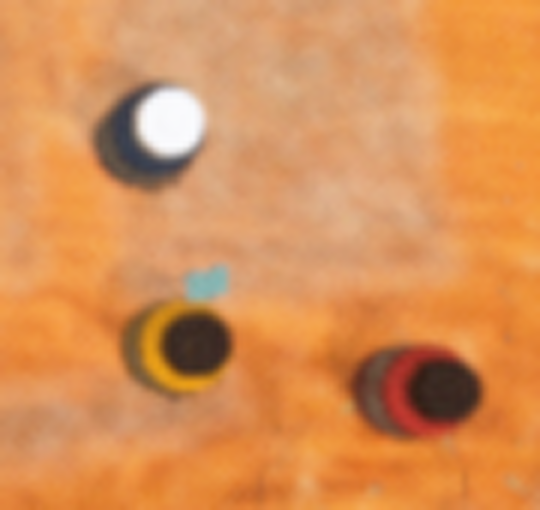

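Cap centres in the crop are red (445,388), yellow (197,342) and blue (170,122). In full-frame pixels that is (434.1,304.7), (392.8,297) and (388.3,260.3). I'll refine the carriage by edges and work out the first pick.

```bash
cat >> h.py <<'E'
def rel(waypts, pos=None, rot=None):
    """world waypoints (x,y,z,yaw) tool down -> fractions"""
    s=r.sense(); p=np.array(s['eef_pos'] if pos is None else pos); R0=R.from_euler('xyz',s['tcp_rot'] if rot is None else rot)
    for w in waypts:
        d=R0.inv().apply(np.array(w[:3])-p)/250; t=(R0.inv()*R.from_euler('xyz',[np.pi,0,w[3]])).as_rotvec()/np.pi
        print(np.r_[t,d].round(4).tolist())
    print('at',p.round(1),np.round(s['tcp_rot'],3),'F',np.round(s['contact_force'],1),'open',round(s['opening'],3),'t',round(s['clock'],2))
E
python3 - <<'E'
from fit import *
im=cv2.cvtColor(cv2.imread('pics/t0.png'),cv2.COLOR_BGR2GRAY).astype(np.float32)
v=np.array([547.559,206.686,1.341,10.9])
def edge(q):
    c=-40+q; k=np.linspace(-.85,.85,25)
    E=[]
    for s in(-1,1):
        E+= [((c+s*25,y,66),(s,0,0)) for y in 80*k]+[((c+x,s*80,66),(0,s,0)) for x in 25*k[::2]]
    return E
for it in range(4):
    L,N,O=[],[],[]
    E=edge(v[3]); P=np.array([e[0] for e in E],float);n=np.array([e[1] for e in E],float)
    a=proj('top',to(v,P));b=proj('top',to(v,P+n));d=(b-a);d/=np.linalg.norm(d,axis=1)[:,None]
    t=np.arange(-5,5.01,.25) if it==0 else np.arange(-3,3.01,.25)
    S=a[:,None]+d[:,None]*t[None,:,None]
    I=cv2.remap(im,S[...,0].astype(np.float32),S[...,1].astype(np.float32),cv2.INTER_LINEAR)
    I=cv2.GaussianBlur(I,(5,1),0);G=-np.gradient(I,axis=1);j=G.argmax(1);g=G.max(1)
    tgt=a+d*t[j][:,None];ok=g>2
    def f(u):
        w=np.r_[u[:3],u[3]]; E2=np.array([e[0] for e in edge(u[3])],float)
        return (((proj('top',to(w,E2))-tgt)*d).sum(1)*ok)
    # fix yaw-free fit of carriage centre only
    s=least_squares(lambda u:f(np.array([u[0],u[1],u[2],10.9])),v[:3],loss='soft_l1',f_scale=.5,x_scale=[1,1,.01]);v[:3]=s.x
    res=f(v);i=0
    print(v.round(3),[res[a:b].mean().round(2) for a,b in((0,25),(25,38),(38,63),(63,76))])
c=to(v,[[-29.1,y,66] for y in(-51,0,51)]);print(c.round(1).tolist())
for n,p in dict(red=(434.1,304.7),yel=(392.8,297),blue=(388.3,260.3)).items():print(n,onz('top',p[1]-.4,p[0]-.4,105).round(1))
E
```

```text
[545.102 207.681   1.331  10.9  ] [np.float64(0.53), np.float64(0.28), np.float64(2.7), np.float64(0.99)]
[545.892 208.315   1.327  10.9  ] [np.float64(0.22), np.float64(0.5), np.float64(1.56), np.float64(1.15)]
[545.301 209.715   1.331  10.9  ] [np.float64(-0.29), np.float64(0.18), np.float64(-0.04), np.float64(0.96)]
[545.671 209.896   1.334  10.9  ] [np.float64(-0.41), np.float64(0.36), np.float64(-0.41), np.float64(1.19)]
[[588.4, 169.7, 66.0], [538.9, 181.6, 66.0], [489.3, 193.5, 66.0]]
red [ 461.3 -220.3  105. ]
yel [ 479.7 -124.8  105. ]
blue [ 564.4 -116.   105. ]
```

```bash
python3 - <<'E'
from h import *
rel([(479.7,-124.8,190,2.908),(380,200,195,2.908)])
E
```

```text
[0.0, 0.0, -0.071, -1.9423, -2.1018, 0.0271]
[0.0, 0.0, -0.071, -1.0114, -1.1117, 0.0071]
at [275.7 560.9 196.8] [3.142 0.    2.685] F [0.1 0.7 0. ] open 1.0 t 1.4
```

Emit:
carry_out(
  series=[
    [0, 0, -0.071, -0.97, -1, 0, -1],
    [0, 0, -0.071, -0.97, -1, 0, -1],
    [0, 0, -0.071, -0.97, -1, 0, -1],
    [0, 0, -0.071, -0.97, -1, 0, -1],
    [0, 0, -0.071, -0.97, -1, 0, -1],
    [0, 0, -0.071, -0.97, -1, 0, -1],
  ],
  force=30,
)

```text
clock: 2.15
eef_pos: [383.4, 227.2, 197.0]
tcp_rot: [-3.142, 0.0, 2.906]
contact_force: [0.8, 0.4, -0.0]
opening: 0.999
grasp_force: 0.0
```

```bash
python3 - <<'E'
from h import *
rel([(479.7,-124.8,130,2.908)])
E
```

```text
[-0.0, 0.0002, -0.0005, -0.7025, -1.2793, 0.2684]
at [383.4 227.2 197. ] [-3.142  0.     2.906] F [ 0.8  0.4 -0. ] open 0.999 t 2.15
```

Emit:
carry_out(
  series=[
    [0, 0, 0, -0.55, -1, 0.1, -1],
    [0, 0, 0, -0.55, -1, 0.1, -1],
    [0, 0, 0, -0.55, -1, 0.1, -1],
    [0, 0, 0, -0.55, -1, 0.1, -1],
    [0, 0, 0, -0.55, -1, 0.1, -1],
    [0, 0, 0, -0.55, -1, 0.1, -1],
  ],
)

```text
clock: 2.9
eef_pos: [459.3, -47.6, 171.7]
tcp_rot: [-3.141, 0.0, 2.904]
contact_force: [-0.1, -0.8, -0.0]
opening: 0.997
grasp_force: 0.0
```

```bash
python3 - <<'E'
from h import *
rel([(479.7,-124.8,140,2.908),(479.7,-124.8,48,2.908)])
save('top','t3.png')
for n in['paint_2']:
  for d in r.silhouettes('top',n)[:4]: print(d['score'],d['position'])
E
```

```text
[-0.0001, 0.0001, -0.0012, -0.1517, -0.2808, 0.1268]
[-0.0001, 0.0001, -0.0012, -0.1517, -0.2807, 0.4948]
at [459.3 -47.6 171.7] [-3.141  0.     2.904] F [-0.1 -0.8 -0. ] open 0.997 t 2.9
0.77 [260.3, 383.5]
0.3 [188.3, 247.2]
```

Emit:
carry_out(
  series=[
    [0, 0, -0.001, -0.152, -0.281, 0.12, -1],
    [0, 0, -0.001, -0.152, -0.281, 0.12, -1],
    [0, 0, -0.001, -0.152, -0.281, 0.3, -1],
    [0, 0, -0.001, -0.152, -0.281, 0.45, -1],
    [0, 0, -0.001, -0.152, -0.281, 0.495, -1],
    [0, 0, -0.001, -0.152, -0.281, 0.495, 1],
    [0, 0, -0.001, -0.152, -0.281, 0.495, 1],
    [0, 0, -0.001, -0.152, -0.281, 0.495, 1],
  ],
)

```text
clock: 4.0
eef_pos: [480.6, -122.7, 49.3]
tcp_rot: [-3.142, 0.002, 2.911]
contact_force: [0.2, -0.3, -0.0]
opening: 0.377
grasp_force: 0.3
```

```bash
python3 - <<'E'
from h import *
s=r.sense();print(s['contact_force'],s['wrist_torque'],s['opening'],s['grasp_force'])
im=save('side','s1.png')[270:400,180:320]; cv2.imwrite('pics/s1c.png',cv2.resize(im[:,:,::-1],None,fx=4,fy=4))
rel([(479.7,-124.8,185,2.908)])
E
```

```text
[ 0.17755255 -0.28310349 -0.03358571] [-0.0896621  -0.01812276  0.07105891] 0.3771738090849195 0.2752397954463959
[-0.0001, 0.0006, 0.001, -0.0001, -0.0085, -0.5434]
at [ 480.4 -122.8   49.1] [-3.141e+00  2.000e-03  2.911e+00] F [-1.3 -4.1  5.1] open 0.293 t 4.05
```

View pics/s1c.png

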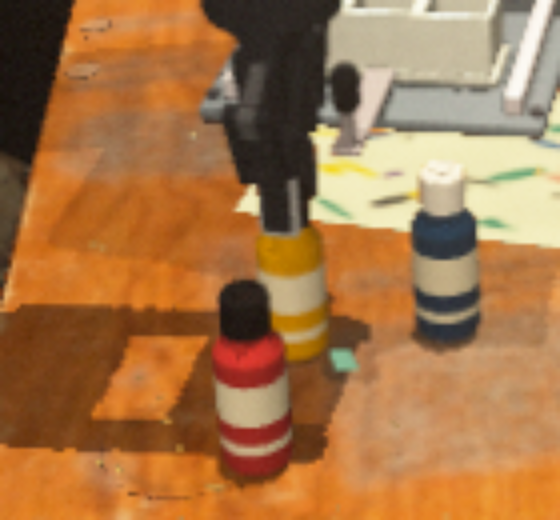

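The fingertips appear to end at the yellow bottle's shoulder, around crop (285,232). I'll check this by projection before lifting.

```bash
python3 - <<'E'
from h import *
s=r.sense();print(s['eef_pos'],s['contact_force'],s['opening'],s['grasp_force'])
for p in[(480,-123,0),(480,-123,82),(480,-123,105),(476,-141,49),(476,-141,58),(461.3,-220.3,0),(461.3,-220.3,82),(564,-116,0),(564,-116,105)]:
    print(p,((proj('side',p)[0]-[180,270])*4).round())
E
```

```text
[ 480.40991433 -122.817485     49.14936899] [-1.2593943  -4.12186395  5.14393939] 0.29281277604753336 31.93899929523468
(480, -123, 0) [299. 339.]
(480, -123, 82) [289. 216.]
(480, -123, 105) [286. 180.]
(476, -141, 49) [285. 285.]
(476, -141, 58) [284. 271.]
(461.3, -220.3, 0) [261. 450.]
(461.3, -220.3, 82) [249. 320.]
(564, -116, 0) [447. 323.]
(564, -116, 105) [440. 164.]
```

Emit:
carry_out(
  series=[
    [0, 0, 0, 0, 0, 0, 1],
    [0, 0, 0, 0, 0, 0, 1],
  ],
)

```text
clock: 4.3
eef_pos: [480.6, -123.1, 49.1]
tcp_rot: [-3.141, 0.002, 2.911]
contact_force: [0.0, -1.8, 6.4]
opening: 0.293
grasp_force: 29.0
```

```bash
python3 - <<'E'
from h import *
im=save('side','s2.png')[230:370,200:300]; cv2.imwrite('pics/s2c.png',cv2.resize(im[:,:,::-1],None,fx=4,fy=4,interpolation=cv2.INTER_CUBIC))
print(r.sense()['qpos'])
E
```

```text
[-2.53621647e-01  3.57652465e-01  2.02827527e+00 -4.62520353e-04
  7.53423744e-01 -1.59349598e+00]
```

View pics/s2c.png

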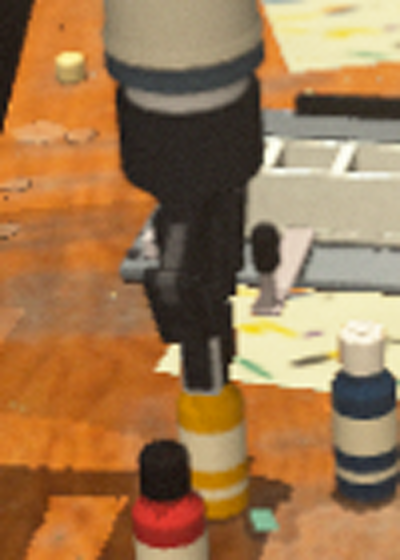

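```bash
python3 - <<'E'
from h import *
for z in(196,210,230,250):print(z,proj('side',(275.5,560.5,z)).round(1))
for z in(49,68,90,122):print(z,proj('side',(480.6,-123.1,z)).round(1))
im=cv2.imread('pics/s0.png')[60:200,120:240]; cv2.imwrite('pics/s0c.png',cv2.resize(im,None,fx=4,fy=4,interpolation=cv2.INTER_CUBIC))
rel([(480.6,-123.1,190,2.908)])
E
```

```text
196 [[191.  186.2]]
210 [[190.6 182.1]]
230 [[189.9 176.2]]
250 [[189.3 170.2]]
49 [[253.5 336.6]]
68 [[252.9 329.4]]
90 [[252.2 320.8]]
122 [[251.2 308.2]]
[-0.0001, 0.0007, 0.001, -0.0012, -0.0, -0.5637]
at [ 480.6 -123.1   49.1] [-3.141e+00  2.000e-03  2.911e+00] F [-1.2 -1.   7.5] open 0.291 t 4.35
```

View pics/s0c.png

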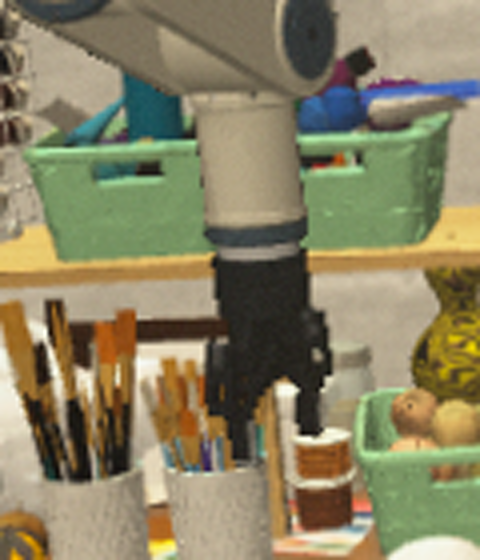

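Emit:
carry_out(
  series=[
    [0, 0, 0, 0, 0, -0.15, 1],
    [0, 0, 0, 0, 0, -0.4, 1],
    [0, 0, 0, 0, 0, -0.564, 1],
    [0, 0, 0, -0.1, 0.5, -0.564, 1],
    [0, 0, 0, -0.1, 0.97, -0.564, 1],
    [0, 0, 0, -0.1, 0.97, -0.564, 1],
    [0, 0, 0, -0.1, 0.97, -0.564, 1],
    [0, 0, 0, -0.1, 0.97, -0.564, 1],
  ],
)

```text
clock: 5.35
eef_pos: [560.1, 111.3, 189.1]
tcp_rot: [3.14, 0.0, 2.915]
contact_force: [-0.5, -0.5, -1.3]
opening: 0.289
grasp_force: 29.8
```

```bash
python3 - <<'E'
from h import *
print(r.pinch_z)
rel([(489.3,193.5,145,2.908),(489.3,193.5,70,2.908)])
E
```

```text
18.700000000000003
[0.0004, 0.0001, 0.0022, 0.3499, 0.2566, 0.1764]
[0.0004, 0.0001, 0.0022, 0.35, 0.2563, 0.4764]
at [560.1 111.3 189.1] [3.14  0.    2.915] F [-0.5 -0.5 -1.3] open 0.289 t 5.35
```

Emit:
carry_out(
  series=[
    [0, 0, 0.002, 0.35, 0.256, 0, 1],
    [0, 0, 0.002, 0.35, 0.256, 0.1, 1],
    [0, 0, 0.002, 0.35, 0.256, 0.176, 1],
    [0, 0, 0.002, 0.35, 0.256, 0.176, 1],
    [0, 0, 0.002, 0.35, 0.256, 0.176, 1],
  ],
)

```text
clock: 5.98
eef_pos: [489.5, 189.4, 145.8]
tcp_rot: [3.141, 0.001, 2.904]
contact_force: [-1.0, -0.1, -1.4]
opening: 0.29
grasp_force: 29.9
```

```bash
python3 - <<'E'
from h import *
rel([(489.3,193.5,90,2.908),(489.3,193.5,70,2.908)])
a=save('side','s3.png')[210:310,210:320];b=save('top','t4.png')[210:320,200:320]
x=cv2.resize(a,(400,400),interpolation=cv2.INTER_CUBIC);y=cv2.resize(b,(400,400),interpolation=cv2.INTER_CUBIC)
cv2.imwrite('pics/c3.png',np.hstack([x,y])[:,:,::-1])
E
```

```text
[0.0001, 0.0002, -0.0014, 0.0046, 0.0156, 0.2232]
[0.0001, 0.0002, -0.0014, 0.0047, 0.0155, 0.3032]
at [489.5 189.4 145.8] [3.141e+00 1.000e-03 2.904e+00] F [-1.  -0.1 -1.4] open 0.29 t 5.97
```

View pics/c3.png

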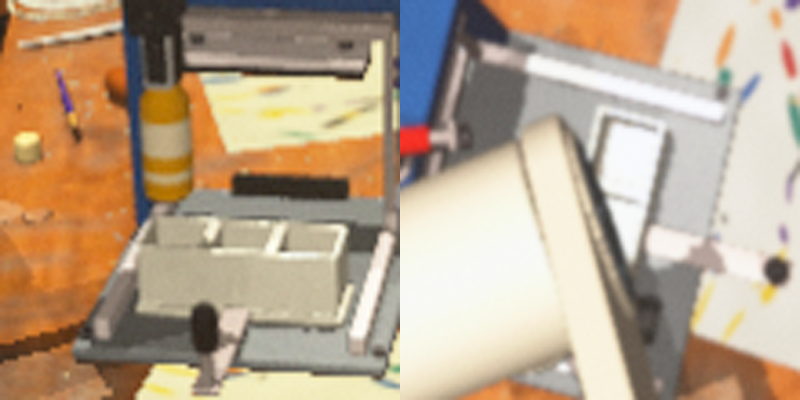

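The left half shows the bottle bottom at crop (167,200) just above the left pocket, whose opening spans about 150-210 at rows 218-245. I'll compare that with projections of the fit.

```bash
python3 - <<'E'
from fit import *
v=[545.67,209.9,1.334,10.9]
f=lambda p:((proj('side',p)-[210,210])*[400/110,4]).round(0).tolist()
print('bottle bottom',f((489.5,189.4,97)),'r',f((489.5+18.5,189.4,97)),'body top',f((489.5,189.4,179)))
c=-29.1
print('rim corners L-near,L-far,R-far,R-near',f(to(v,[(c-25,80,66),(c+25,80,66),(c+25,-80,66),(c-25,-80,66)])))
print('div near tops',f(to(v,[(c-21,30,66),(c-21,21,66),(c-21,-21,66),(c-21,-30,66)])))
print('div far tops',f(to(v,[(c+21,72,66),(c+21,30,66),(c+21,21,66),(c+21,-21,66),(c+21,-30,66),(c+21,-72,66)])))
print('knob top',f(to(v,(c-125,0,77))),'base near corners',f(to(v,[(-130,118,12),(-130,-118,12)])))
im=cv2.imread('pics/s3.png')[215:295,240:310]; cv2.imwrite('pics/s3c.png',cv2.resize(im,None,fx=7.5,fy=7.5,interpolation=cv2.INTER_CUBIC))
E
```

```text
bottle bottom [[171.0, 190.0]] r [[196.0, 189.0]] body top [[164.0, 78.0]]
rim corners L-near,L-far,R-far,R-near [[128.0, 243.0], [145.0, 211.0], [350.0, 222.0], [339.0, 255.0]]
div near tops [[194.0, 244.0], [206.0, 244.0], [261.0, 248.0], [273.0, 248.0]]
div far tops [[153.0, 214.0], [207.0, 217.0], [218.0, 218.0], [272.0, 220.0], [284.0, 221.0], [338.0, 224.0]]
knob top [[201.0, 304.0]] base near corners [[55.0, 364.0], [376.0, 386.0]]
```

View pics/s3c.png

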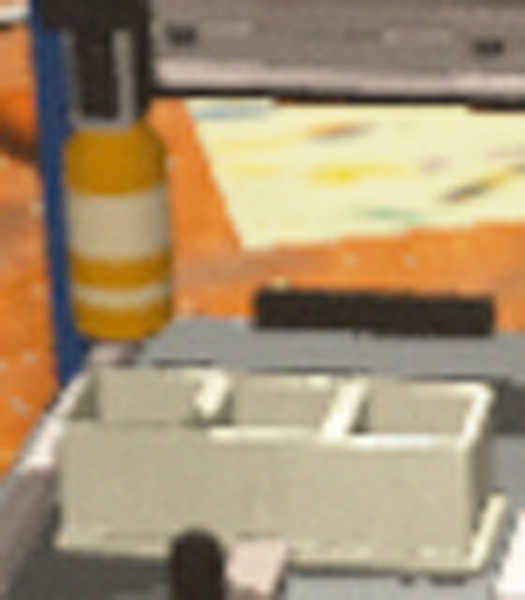

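Relative to the pocket, the bottle sits about 12 px left at 1.3 px/mm, so roughly 6–9 mm, and a little too near. I'll shift it and look again.

Emit:
carry_out(
  series=[
    [0, 0, 0, -0.024, 0.018, 0.05, 1],
    [0, 0, 0, -0.024, 0.018, 0.07, 1],
    [0, 0, 0, -0.024, 0.018, 0.07, 1],
  ],
)

```text
clock: 6.45
eef_pos: [495.2, 192.8, 126.7]
tcp_rot: [-3.141, -0.001, 2.905]
contact_force: [0.1, 0.4, -0.3]
opening: 0.293
grasp_force: 29.9
```

```bash
python3 - <<'E'
from h import *
rel([(489.3,193.5,70,2.908)])
im=save('side','s4.png')[225:290,240:310]; cv2.imwrite('pics/s4c.png',cv2.resize(im[:,:,::-1],None,fx=9,fy=9,interpolation=cv2.INTER_CUBIC))
E
```

```text
[-0.0003, -0.0004, -0.0011, 0.0234, -0.0026, 0.2268]
at [495.2 192.8 126.7] [-3.141e+00 -1.000e-03  2.905e+00] F [ 0.1  0.4 -0.3] open 0.293 t 6.45
```

View pics/s4c.png

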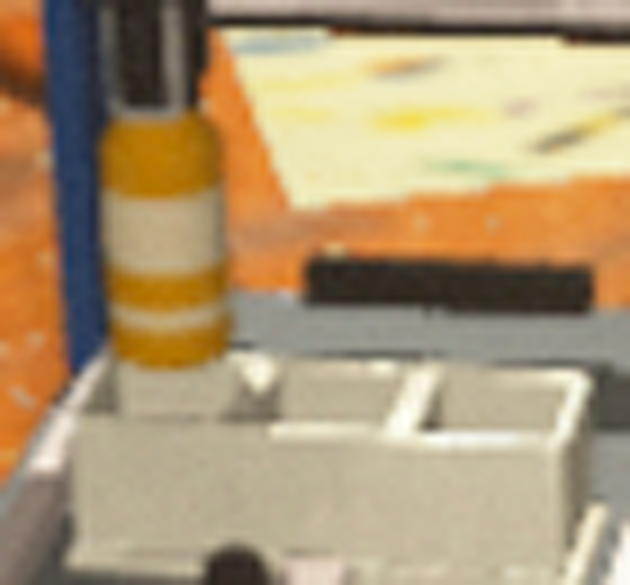

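The bottle bottom centre is at (173,356). The pocket mid is at about x=169 and y=391 at rim level, where the bottle would reach about 393, so it is aligned. Lowering now.

Emit:
carry_out(
  series=[
    [0, 0, 0, 0.003, 0, 0.04, 1],
    [0, 0, 0, 0.003, 0, 0.08, 1],
    [0, 0, 0, 0.003, 0, 0.12, 1],
    [0, 0, 0, 0.003, 0, 0.12, 1],
  ],
)

```text
clock: 7.0
eef_pos: [494.1, 192.9, 96.4]
tcp_rot: [-3.14, -0.002, 2.905]
contact_force: [0.4, -0.0, -0.8]
opening: 0.29
grasp_force: 30.2
```

Emit:
carry_out(
  series=[
    [0, 0, 0, 0, 0, 0.05, 1],
    [0, 0, 0, 0, 0, 0.09, 1],
    [0, 0, 0, 0, 0, 0.1, 1],
    [0, 0, 0, 0, 0, 0.1, 1],
  ],
)

```text
clock: 7.5
eef_pos: [494.9, 193.2, 72.3]
tcp_rot: [-3.141, -0.0, 2.905]
contact_force: [-0.1, 0.5, -1.5]
opening: 0.284
grasp_force: 30.1
```

Emit:
carry_out(
  series=[
    [0, 0, 0, 0, 0, 0.008, 1],
    [0, 0, 0, 0, 0, 0.01, 1],
    [0, 0, 0, 0, 0, 0.01, -1],
    [0, 0, 0, 0, 0, 0.0, -1],
    [0, 0, 0, 0, 0, -0.05, -1],
    [0, 0, 0, 0, 0, -0.3, -1],
    [0, 0, 0, 0, -0.3, -0.45, -1],
    [0, 0, 0, 0, -0.6, -0.45, -1],
  ],
)

```text
clock: 8.5
eef_pos: [468.8, 78.0, 185.1]
tcp_rot: [3.14, 0.005, 2.907]
contact_force: [1.9, -1.9, -1.4]
opening: 1.003
grasp_force: 0.0
```

```bash
python3 - <<'E'
from h import *
rel([(461.3,-220.3,190,2.908)])
save('top','t5.png');save('side','s5.png')
for c in('top','side'):
  for d in r.silhouettes(c,'paint_2')[:5]:print(c,round(d['score'],2),np.round(d['position']))
E
```

```text
[0.0006, 0.0016, -0.0003, -0.2485, -1.1674, -0.0208]
at [468.8  78.  185.1] [3.14  0.005 2.907] F [ 1.9 -1.9 -1.4] open 1.003 t 8.5
top 0.78 [264. 384.]
top 0.57 [307. 430.]
side 0.85 [365. 243.]
side 0.83 [333. 287.]
side 0.63 [262. 259.]
```

View pics/t5.png

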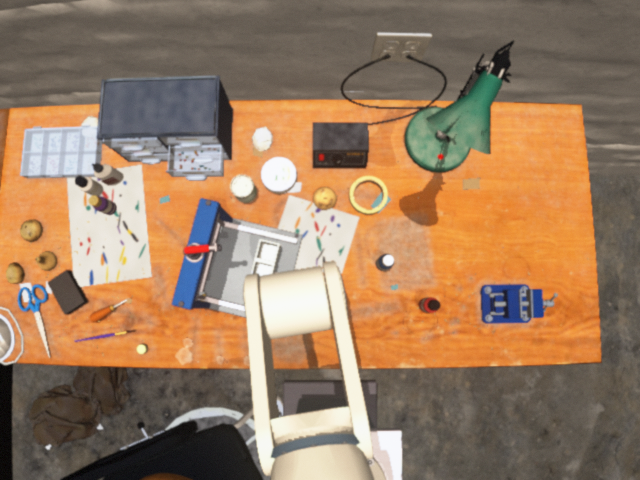

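The red (430,305) and blue (386,262) bottles haven't moved. Going for red.

Emit:
carry_out(
  series=[
    [0, 0, 0, -0.2, -0.9, 0, -1],
    [0, 0, 0, -0.2, -0.9, 0, -1],
    [0, 0, 0, -0.2, -0.9, 0, -1],
    [0, 0, 0, -0.2, -0.9, 0, -1],
    [0, 0, 0, -0.2, -0.9, 0, -1],
    [0, 0, 0, -0.2, -0.9, 0, -1],
  ],
)

```text
clock: 9.45
eef_pos: [463.5, -151.0, 181.7]
tcp_rot: [3.141, -0.0, 2.905]
contact_force: [0.2, 1.6, 0.2]
opening: 1.002
grasp_force: 0.0
```

```bash
python3 - <<'E'
from h import *
rel([(461.3,-220.3,140,2.908),(461.3,-220.3,48.5,2.908)])
E
```

```text
[0.0002, -0.0001, -0.001, -0.0565, -0.2715, 0.1664]
[0.0002, -0.0001, -0.001, -0.0566, -0.2717, 0.5324]
at [ 463.5 -151.   181.7] [ 3.141 -0.     2.905] F [0.2 1.6 0.2] open 1.002 t 9.45
```

Emit:
carry_out(
  series=[
    [0, 0, -0.001, -0.057, -0.272, 0, -1],
    [0, 0, -0.001, -0.057, -0.272, 0.1, -1],
    [0, 0, -0.001, -0.057, -0.272, 0.3, -1],
    [0, 0, -0.001, -0.057, -0.272, 0.48, -1],
    [0, 0, -0.001, -0.057, -0.272, 0.532, -1],
    [0, 0, -0.001, -0.057, -0.272, 0.532, -1],
    [0, 0, -0.001, -0.057, -0.272, 0.532, 1],
    [0, 0, -0.001, -0.057, -0.272, 0.532, 1],
  ],
)

```text
clock: 10.45
eef_pos: [462.1, -221.8, 50.3]
tcp_rot: [-3.141, 0.003, 2.908]
contact_force: [-0.1, -0.4, 1.0]
opening: 0.603
grasp_force: 0.0
```

Emit:
carry_out(
  series=[
    [0, 0, 0, 0, 0, 0, 1],
    [0, 0, 0, 0, 0, 0, 1],
    [0, 0, 0, 0, 0, 0, 1],
  ],
)

```text
clock: 10.82
eef_pos: [461.6, -222.0, 49.6]
tcp_rot: [-3.141, 0.002, 2.908]
contact_force: [-0.9, -0.7, 5.8]
opening: 0.29
grasp_force: 29.3
```

```bash
python3 - <<'E'
from h import *
rel([(461.3,-220.3,190,2.908),(541,183,190,2.908)])
E
```

```text
[-0.0002, 0.0005, -0.0001, 0.0019, 0.0061, -0.5617]
[-0.0002, 0.0005, -0.0001, 0.0656, 1.6493, -0.5628]
at [ 461.6 -222.    49.6] [-3.141e+00  2.000e-03  2.908e+00] F [-0.9 -0.7  5.8] open 0.29 t 10.82
```

Emit:
carry_out(
  series=[
    [0, 0, 0, 0, 0, -0.2, 1],
    [0, 0, 0, 0, 0, -0.4, 1],
    [0, 0, 0, 0, 0.2, -0.56, 1],
    [0, 0, 0, 0.03, 0.5, -0.56, 1],
    [0, 0, 0, 0.03, 0.75, -0.56, 1],
    [0, 0, 0, 0.03, 1, -0.56, 1],
    [0, 0, 0, 0.03, 1, -0.56, 1],
    [0, 0, 0, 0.03, 1, -0.56, 1],
  ],
)

```text
clock: 11.82
eef_pos: [511.3, 24.0, 188.5]
tcp_rot: [-3.141, -0.001, 2.91]
contact_force: [0.0, 0.1, -0.8]
opening: 0.292
grasp_force: 30.1
```

```bash
python3 - <<'E'
from h import *
rel([(543,182,140,2.908)])
E
```

```text
[-0.0001, -0.0002, 0.0006, 0.0215, 0.6443, 0.1938]
at [511.3  24.  188.5] [-3.141e+00 -1.000e-03  2.910e+00] F [ 0.   0.1 -0.8] open 0.292 t 11.82
```

Emit:
carry_out(
  series=[
    [0, 0, 0, 0.021, 0.25, 0, 1],
    [0, 0, 0, 0.021, 0.5, 0, 1],
    [0, 0, 0, 0.021, 0.644, 0.05, 1],
    [0, 0, 0, 0.021, 0.644, 0.15, 1],
    [0, 0, 0, 0.021, 0.644, 0.23, 1],
    [0, 0, 0, 0.021, 0.644, 0.23, 1],
    [0, 0, 0, 0.021, 0.644, 0.23, 1],
  ],
)

```text
clock: 12.7
eef_pos: [544.4, 180.2, 132.0]
tcp_rot: [3.141, 0.001, 2.906]
contact_force: [0.7, -0.0, -0.8]
opening: 0.287
grasp_force: 30.3
```

```bash
python3 - <<'E'
from h import *
rel([(543,182,72,2.908)])
im=save('side','s6.png')[215:290,230:315]; cv2.imwrite('pics/s6c.png',cv2.resize(im[:,:,::-1],None,fx=8,fy=8,interpolation=cv2.INTER_CUBIC))
E
```

```text
[0.0, 0.0002, -0.0005, 0.007, 0.0055, 0.24]
at [544.4 180.2 132. ] [3.141e+00 1.000e-03 2.906e+00] F [ 0.7 -0.  -0.8] open 0.287 t 12.7
```

View pics/s6c.png

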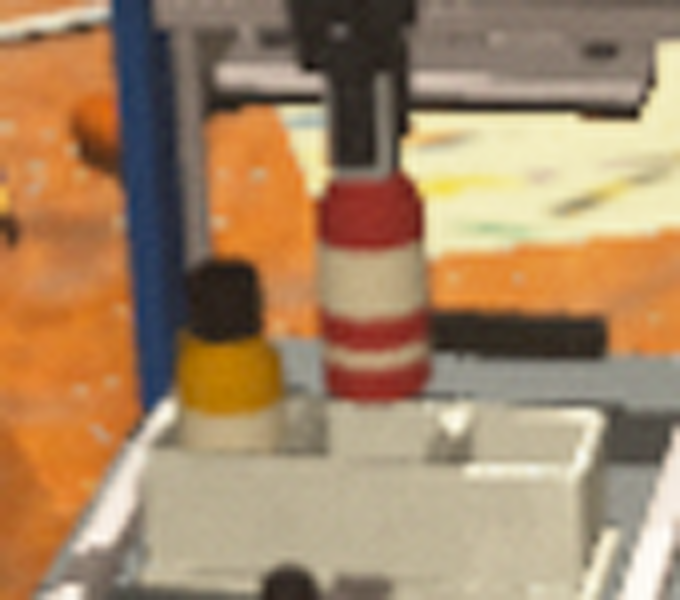

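Yellow is seated at x≈231. Red's bottom centre is at x=378 and the middle pocket's mid is at about 370, so it goes 3 mm left and 3 mm farther in, then down.

Emit:
carry_out(
  series=[
    [0, 0, 0, 0.013, 0.012, 0, 1],
    [0, 0, 0, 0.013, 0.012, 0.05, 1],
    [0, 0, 0, 0.013, 0.012, 0.1, 1],
    [0, 0, 0, 0.013, 0.012, 0.13, 1],
    [0, 0, 0, 0.013, 0.012, 0.13, 1],
  ],
)

```text
clock: 13.38
eef_pos: [540.5, 184.8, 97.6]
tcp_rot: [-3.141, -0.002, 2.908]
contact_force: [0.8, -0.3, -0.8]
opening: 0.292
grasp_force: 31.4
```

Emit:
carry_out(
  series=[
    [0, 0, 0, 0, 0, 0.05, 1],
    [0, 0, 0, 0, 0, 0.09, 1],
    [0, 0, 0, 0, 0, 0.1, 1],
    [0, 0, 0, 0, 0, 0.1, 1],
  ],
)

```text
clock: 13.88
eef_pos: [541.1, 184.9, 73.5]
tcp_rot: [-3.141, -0.0, 2.908]
contact_force: [0.9, -0.5, -1.2]
opening: 0.291
grasp_force: 31.4
```

Emit:
carry_out(
  series=[
    [0, 0, 0, 0, 0, 0.01, 1],
    [0, 0, 0, 0, 0, 0.012, 1],
    [0, 0, 0, 0, 0, 0.012, -1],
    [0, 0, 0, 0, 0, 0.0, -1],
    [0, 0, 0, 0, 0, -0.05, -1],
    [0, 0, 0, 0, 0, -0.3, -1],
    [0, 0, 0, 0, -0.3, -0.45, -1],
    [0, 0, 0, 0, -0.8, -0.45, -1],
  ],
)

```text
clock: 14.88
eef_pos: [515.5, 69.5, 184.4]
tcp_rot: [3.14, 0.006, 2.91]
contact_force: [0.5, -2.1, -0.5]
opening: 0.996
grasp_force: 0.0
```

```bash
python3 - <<'E'
from h import *
rel([(564.4,-116,190,2.908)])
save('top','t7.png');im=save('side','s7.png')
for c in('top','side'):
  for d in r.silhouettes(c,'paint_2')[:5]:print(c,round(d['score'],2),np.round(d['position']))
t=cv2.imread('pics/t7.png').astype(int)[240:290,360:410]; m=(t.min(2)>170); ys,xs=np.nonzero(m); print(xs.mean()+360,ys.mean()+240,m.sum(), onz('top',ys.mean()+240,xs.mean()+360,105))
E
```

```text
[0.0006, 0.0018, 0.0006, -0.3607, -0.6774, -0.0217]
at [515.5  69.5 184.4] [3.14  0.006 2.91 ] F [ 0.5 -2.1 -0.5] open 0.996 t 14.88
top 0.67 [263. 384.]
side 0.75 [334. 285.]
side 0.72 [257. 277.]
side 0.57 [261. 258.]
388.12 259.88 100 [ 564.48867469 -116.5149419   105.        ]
```

Emit:
carry_out(
  series=[
    [0, 0, 0, -0.3, -0.4, 0, -1],
    [0, 0, 0, -0.3, -0.4, 0, -1],
    [0, 0, 0, -0.3, -0.4, 0, -1],
    [0, 0, 0, -0.3, -0.4, 0, -1],
  ],
)

```text
clock: 15.58
eef_pos: [563.7, -43.8, 180.7]
tcp_rot: [3.141, -0.001, 2.908]
contact_force: [-0.0, 0.5, 0.1]
opening: 1.001
grasp_force: 0.0
```

```bash
python3 - <<'E'
from h import *
rel([(564.4,-116.3,140,2.908),(564.4,-116.3,49,2.908)])
E
```

```text
[0.0001, -0.0003, -0.0001, -0.0699, -0.2815, 0.1625]
[0.0001, -0.0003, -0.0001, -0.0702, -0.2816, 0.5265]
at [563.7 -43.8 180.7] [ 3.141e+00 -1.000e-03  2.908e+00] F [-0.   0.5  0.1] open 1.001 t 15.57
```

Emit:
carry_out(
  series=[
    [0, 0, 0, -0.07, -0.282, 0, -1],
    [0, 0, 0, -0.07, -0.282, 0.1, -1],
    [0, 0, 0, -0.07, -0.282, 0.3, -1],
    [0, 0, 0, -0.07, -0.282, 0.48, -1],
    [0, 0, 0, -0.07, -0.282, 0.527, -1],
    [0, 0, 0, -0.07, -0.282, 0.527, -1],
    [0, 0, 0, -0.07, -0.282, 0.527, 1],
    [0, 0, 0, -0.07, -0.282, 0.527, 1],
  ],
)

```text
clock: 16.58
eef_pos: [565.6, -117.4, 50.8]
tcp_rot: [3.141, 0.003, 2.908]
contact_force: [-0.1, -0.6, 0.2]
opening: 0.606
grasp_force: 0.0
```

Emit:
carry_out(
  series=[
    [0, 0, 0, 0, 0, 0, 1],
    [0, 0, 0, 0, 0, 0, 1],
    [0, 0, 0, 0, 0, 0, 1],
  ],
)

```text
clock: 16.95
eef_pos: [565.0, -117.5, 50.0]
tcp_rot: [3.141, 0.001, 2.908]
contact_force: [-0.2, 0.2, 6.1]
opening: 0.292
grasp_force: 29.2
```

Emit:
carry_out(
  series=[
    [0, 0, 0, 0, 0, -0.2, 1],
    [0, 0, 0, 0, 0, -0.4, 1],
    [0, 0, 0, 0, 0.2, -0.56, 1],
    [0, 0, 0, -0.1, 0.5, -0.56, 1],
    [0, 0, 0, -0.13, 0.75, -0.56, 1],
    [0, 0, 0, -0.13, 1, -0.56, 1],
    [0, 0, 0, -0.13, 1, -0.56, 1],
    [0, 0, 0, -0.13, 1, -0.56, 1],
  ],
)

```text
clock: 17.95
eef_pos: [653.7, 119.0, 188.8]
tcp_rot: [-3.141, -0.001, 2.91]
contact_force: [-0.2, 0.0, -1.5]
opening: 0.291
grasp_force: 30.0
```

```bash
python3 - <<'E'
from h import *
rel([(589,174,132,2.908)])
E
```

```text
[-0.0002, -0.0002, 0.0005, 0.3022, 0.1549, 0.2271]
at [653.7 119.  188.8] [-3.141e+00 -1.000e-03  2.910e+00] F [-0.2  0.  -1.5] open 0.291 t 17.95
```

Emit:
carry_out(
  series=[
    [0, 0, 0, 0.15, 0.08, 0, 1],
    [0, 0, 0, 0.292, 0.154, 0, 1],
    [0, 0, 0, 0.292, 0.154, 0.1, 1],
    [0, 0, 0, 0.292, 0.154, 0.2, 1],
    [0, 0, 0, 0.292, 0.154, 0.235, 1],
    [0, 0, 0, 0.292, 0.154, 0.235, 1],
    [0, 0, 0, 0.292, 0.154, 0.235, 1],
  ],
)

```text
clock: 18.82
eef_pos: [592.5, 172.3, 131.4]
tcp_rot: [3.141, 0.001, 2.907]
contact_force: [0.3, 0.1, -0.1]
opening: 0.291
grasp_force: 30.0
```

```bash
python3 - <<'E'
from h import *
rel([(591.4,173.1,73,2.908)])
im=save('side','s8.png')[215:290,230:315]; cv2.imwrite('pics/s8c.png',cv2.resize(im[:,:,::-1],None,fx=8,fy=8,interpolation=cv2.INTER_CUBIC))
E
```

```text
[0.0002, 0.0004, -0.0003, 0.0055, 0.0021, 0.2336]
at [592.5 172.3 131.4] [3.141e+00 1.000e-03 2.907e+00] F [ 0.3  0.1 -0.1] open 0.291 t 18.82
```

View pics/s8c.png

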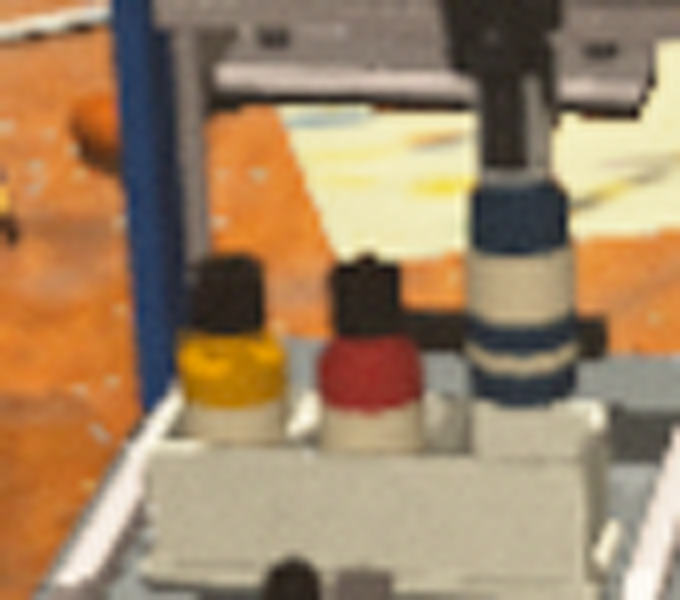

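Blue's bottom centre is at x=522 and the right pocket's mid is at about 511, so it moves 4 mm left and 2 mm in, then down.

Emit:
carry_out(
  series=[
    [0, 0, 0, 0.015, 0.008, 0, 1],
    [0, 0, 0, 0.015, 0.008, 0.05, 1],
    [0, 0, 0, 0.015, 0.008, 0.1, 1],
    [0, 0, 0, 0.015, 0.008, 0.13, 1],
    [0, 0, 0, 0.015, 0.008, 0.13, 1],
  ],
)

```text
clock: 19.5
eef_pos: [588.2, 175.3, 96.8]
tcp_rot: [-3.141, -0.001, 2.908]
contact_force: [1.1, -0.5, -1.5]
opening: 0.287
grasp_force: 30.2
```

Emit:
carry_out(
  series=[
    [0, 0, 0, 0, 0, 0.05, 1],
    [0, 0, 0, 0, 0, 0.09, 1],
    [0, 0, 0, 0, 0, 0.1, 1],
    [0, 0, 0, 0, 0, 0.108, 1],
    [0, 0, 0, 0, 0, 0.108, 1],
  ],
)

```text
clock: 20.12
eef_pos: [588.9, 175.5, 71.2]
tcp_rot: [3.141, 0.001, 2.908]
contact_force: [1.8, -0.8, 1.0]
opening: 0.293
grasp_force: 30.4
```

Emit:
carry_out(
  series=[
    [0, 0, 0, 0, 0, 0, -1],
    [0, 0, 0, 0, 0, -0.01, -1],
    [0, 0, 0, 0, 0, -0.05, -1],
    [0, 0, 0, 0, 0, -0.3, -1],
    [0, 0, 0, 0, -0.3, -0.45, -1],
    [0, 0, 0, 0, -0.6, -0.45, -1],
    [0, 0, 0, 0, -0.9, -0.45, 1],
    [0, 0, 0, 0, -0.9, -0.45, 1],
  ],
)

```text
clock: 21.12
eef_pos: [535.8, -45.5, 184.5]
tcp_rot: [-3.142, 0.001, 2.907]
contact_force: [1.1, -0.1, 0.0]
opening: 0.605
grasp_force: 0.0
```

```bash
python3 - <<'E'
from fit import *
t=save('top','t9.png').astype(int)
K=t[260:305,295:335]; m=K.max(2)<70; n,l,st,ce=cv2.connectedComponentsWithStats(m.astype(np.uint8)); print([(st[i][4],(ce[i]+[295,260]).round(1)) for i in range(1,n)])
v=[545.67,209.9,1.334,10.9]
for i in range(1,n): print(onz('top',ce[i][1]+260,ce[i][0]+295,74).round(1))
print('knob fit',to(v,(-154.1,0,77)))
rel([(505,0,120,2.908)])
E
```

```text
[(np.int32(12), array([310.8, 284. ]))]
[510.6  63.1  74. ]
knob fit [[509.51974842  60.10023595  77.        ]]
[-0.0008, 0.0002, -0.0004, 0.1613, 0.1645, 0.2574]
at [534.6 -49.2 184.5] [-3.139e+00  1.000e-03  2.907e+00] F [-0.9 -3.  -0. ] open 0.518 t 21.18
```

Emit:
carry_out(
  series=[
    [0, 0, 0, 0.195, 0.24, 0.1, 1],
    [0, 0, 0, 0.195, 0.24, 0.1, 1],
    [0, 0, 0, 0.195, 0.24, 0.3, 1],
    [0, 0, 0, 0.195, 0.24, 0.45, 1],
    [0, 0, 0, 0.195, 0.24, 0.45, 1],
    [0, 0, 0, 0.195, 0.24, 0.45, 1],
  ],
)

```text
clock: 21.92
eef_pos: [504.1, 26.4, 72.3]
tcp_rot: [3.141, 0.001, 2.908]
contact_force: [0.2, 0.3, 0.7]
opening: -0.0
grasp_force: 0.0
```

```bash
python3 - <<'E'
from fit import *
v=[546.2,212,1.337,0]
rel([(501,22,22,2.908)])
k=np.array([510.6,63]);u=np.array([.232,.973])
for d in(-24,70,104,120): rel([(*(k+u*d),22,2.908)])
im=save('side','s9.png')[240:340,220:330]; cv2.imwrite('pics/s9c.png',cv2.resize(im[:,:,::-1],None,fx=6,fy=6,interpolation=cv2.INTER_CUBIC))
E
```

```text
[0.0001, 0.0005, 0.0001, 0.0084, -0.0199, 0.201]
at [504.1  26.4  72.3] [3.141e+00 1.000e-03 2.908e+00] F [0.2 0.3 0.7] open -0.0 t 21.93
[0.0001, 0.0005, 0.0001, 0.009, 0.0525, 0.201]
at [504.1  26.4  72.3] [3.141e+00 1.000e-03 2.908e+00] F [0.2 0.3 0.7] open -0.0 t 21.93
[0.0001, 0.0005, 0.0001, 0.0087, 0.4286, 0.2012]
at [504.1  26.4  72.3] [3.141e+00 1.000e-03 2.908e+00] F [0.2 0.3 0.7] open -0.0 t 21.93
[0.0001, 0.0005, 0.0001, 0.0087, 0.5646, 0.2012]
at [504.1  26.4  72.3] [3.141e+00 1.000e-03 2.908e+00] F [0.2 0.3 0.7] open -0.0 t 21.93
[0.0001, 0.0005, 0.0001, 0.0086, 0.6286, 0.2012]
at [504.1  26.4  72.3] [3.141e+00 1.000e-03 2.908e+00] F [0.2 0.3 0.7] open -0.0 t 21.93
```

View pics/s9c.png

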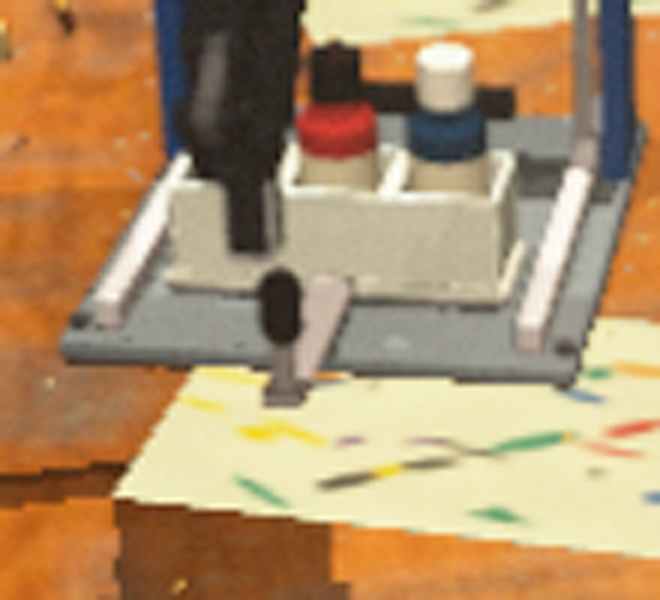

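The shut fingertip is at crop (248,252), the knob spans (280,270–340), and the red and blue bottles are seated. I'll calculate the true tip height.

```bash
python3 - <<'E'
from h import *
f=lambda p:((proj('side',p)[0]-[220,240])*6).round().tolist()
for z in(72,100,110,120,130):print(z,f((504.1,26.4,z)),f((504.1,26.4-14,z)))
print('knob',f((510.6,63,47)),f((510.6,63,77)),f((510.6,63,90)))
# solve tip along x at y=26..
o,d=ray('side',240+252/6,220+248/6)
for y in(10,26,63,80,100): print(y,(o+d*(y-o[1])/d[1]).round(1))
E
```

```text
72 [259.0, 326.0] [259.0, 343.0]
100 [255.0, 266.0] [255.0, 282.0]
110 [253.0, 244.0] [254.0, 260.0]
120 [252.0, 222.0] [252.0, 238.0]
130 [251.0, 200.0] [251.0, 215.0]
knob [277.0, 335.0] [273.0, 273.0] [272.0, 245.0]
10 [502.2  10.  114.9]
26 [501.7  26.  106.6]
63 [500.6  63.   87.4]
80 [500.1  80.   78.6]
100 [499.5 100.   68.2]
```

Emit:
carry_out(
  series=[
    [0, 0, 0, 0.002, -0.03, 0.1, 1],
    [0, 0, 0, 0.002, -0.03, 0.2, 1],
    [0, 0, 0, 0.002, 0.02, 0.2, 1],
    [0, 0, 0, 0.002, 0.07, 0.2, 1],
    [0, 0, 0, 0.002, 0.13, 0.2, 1],
    [0, 0, 0, 0.002, 0.2, 0.2, 1],
    [0, 0, 0, 0.002, 0.27, 0.2, 1],
    [0, 0, 0, 0.002, 0.27, 0.2, 1],
  ],
)

```text
clock: 22.98
eef_pos: [518.5, 93.7, 21.0]
tcp_rot: [3.141, 0.0, 2.91]
contact_force: [0.1, -0.2, -0.1]
opening: 0.001
grasp_force: 0.0
```

```bash
python3 - <<'E'
from h import *
im=save('side','s10.png')
s=r.sense();print(s['contact_force'],s['eef_pos'])
for l in('carriage','paint_2'):
  for d in r.silhouettes('side',l)[:3]:print(l,round(d['score'],2),np.round(d['position']))
E
```

```text
[-0.29504916 -0.0516479  -0.73947337] [517.95178478  92.92938421  20.78485394]
carriage 0.65 [270. 282.]
paint_2 0.69 [186. 286.]
paint_2 0.68 [250. 280.]
paint_2 0.51 [252. 294.]
```

Emit:
carry_out(
  series=[
    [0, 0, 0, 0, 0.05, 0, 1],
    [0, 0, 0, 0, 0.1, 0, 1],
    [0, 0, 0, 0, 0.15, 0, 1],
    [0, 0, 0, 0, 0.2, 0, 1],
    [0, 0, 0, 0, 0.23, 0, 1],
    [0, 0, 0, 0, 0.25, 0, 1],
    [0, 0, 0, 0, 0.25, 0, 1],
  ],
)

```text
clock: 24.0
eef_pos: [532.8, 153.0, 20.9]
tcp_rot: [-3.141, 0.0, 2.908]
contact_force: [-0.3, -2.0, 0.1]
opening: 0.001
grasp_force: 0.8
```

```bash
python3 - <<'E'
from h import *
im=save('side','s11.png')
s=r.sense();print(s['contact_force'],s['eef_pos'])
for l in('paint_2',):
  for d in r.silhouettes('side',l)[:3]:print(l,round(d['score'],2),np.round(d['position']))
E
```

```text
[-0.44997436 -0.57824424 -0.05368175] [532.70499994 152.92701117  20.89093804]
paint_2 0.84 [244. 301.]
paint_2 0.71 [243. 286.]
```

Now small steps, watching the force for the detent and stop.

Emit:
carry_out(
  series=[
    [0, 0, 0, 0, 0.01, 0, 1],
    [0, 0, 0, 0, 0.02, 0, 1],
    [0, 0, 0, 0, 0.02, 0, 1],
  ],
)

```text
clock: 24.48
eef_pos: [534.1, 158.0, 21.0]
tcp_rot: [3.141, 0.0, 2.907]
contact_force: [0.5, -0.2, 0.6]
opening: -0.004
grasp_force: 0.0
```

Emit:
carry_out(
  series=[
    [0, 0, 0, 0, 0.01, 0, 1],
    [0, 0, 0, 0, 0.016, 0, 1],
    [0, 0, 0, 0, 0.016, 0, 1],
  ],
)

```text
clock: 24.85
eef_pos: [534.8, 161.8, 20.9]
tcp_rot: [3.141, 0.0, 2.908]
contact_force: [0.6, -0.4, 0.4]
opening: -0.002
grasp_force: 0.0
```

Emit:
carry_out(
  series=[
    [0, 0, 0, 0, 0.01, 0, 1],
    [0, 0, 0, 0, 0.016, 0, 1],
    [0, 0, 0, 0, 0.016, 0, 1],
  ],
)

```text
clock: 25.22
eef_pos: [534.7, 162.6, 20.8]
tcp_rot: [-3.137, -0.001, 2.909]
contact_force: [-0.8, -17.9, 6.4]
opening: -0.004
grasp_force: 8.7
```

Emit:
carry_out(
  series=[
    [0, 0, 0, 0, 0.01, 0, 1],
    [0, 0, 0, 0, 0.016, 0, 1],
    [0, 0, 0, 0, 0.016, 0, 1],
  ],
)

```text
clock: 25.6
eef_pos: [534.6, 163.0, 20.7]
tcp_rot: [-3.132, -0.002, 2.91]
contact_force: [-2.1, -37.8, 12.7]
opening: -0.004
grasp_force: 18.9
```

```bash
python3 - <<'E'
from h import *
im=save('side','s12.png')
s=r.sense();print(s['contact_force'],s['eef_pos'])
for d in r.silhouettes('side','paint_2')[:3]:print(round(d['score'],2),np.round(d['position']))
for d in r.silhouettes('side','carriage')[:3]:print(round(d['score'],2),np.round(d['position']))
E
```

```text
[ -1.11829938 -38.20570082  12.46007231] [534.5174512  162.99428665  20.74447245]
0.49 [241. 286.]
0.79 [260. 290.]
```

The carriage hit a hard stop right where home was predicted. Next I back off, rise, and touch the beam top (214 mm) to calibrate the tip height.

Emit:
carry_out(
  series=[
    [0, 0, 0, 0, -0.04, 0, 1],
    [0, 0, 0, 0, -0.16, 0, 1],
    [0, 0, 0, 0, -0.16, -0.25, 1],
    [0, 0, 0, 0, -0.16, -0.5, 1],
    [0, 0, 0, 0, -0.16, -0.75, 1],
    [0, 0, 0, 0, -0.16, -0.96, 1],
    [0, 0, 0, 0, -0.16, -0.96, 1],
    [0, 0, 0, 0, -0.16, -0.96, 1],
  ],
)

```text
clock: 26.75
eef_pos: [526.8, 130.6, 260.3]
tcp_rot: [3.142, -0.0, 2.908]
contact_force: [0.1, -0.7, -0.4]
opening: 0.002
grasp_force: 0.0
```

```bash
python3 - <<'E'
from fit import *
rel([(501,320,260,2.908)])
print('handle mid z266',onz('top',190+242/4.1-.4,160+171/4.7-.4,266).round(1))
t=save('top','t13.png'); s=save('side','s13.png')
for l,c in(('handle','top'),('crank','top'),('paint_2','top'),('carriage','top'),('carriage','side'),('paint_2','side')):
  for d in r.silhouettes(c,l)[:3]:print(l,c,round(d['score'],2),np.round(d['position']))
# red sleeve segmentation
T=t.astype(int);m=((T[...,0]>150)&(T[...,1]<70)&(T[...,2]<70));m[:,:160]=0;m[:,230:]=0;m[:230]=0;m[270:]=0
p=cv2.findNonZero(m.astype(np.uint8));(c,sz,a)=cv2.minAreaRect(p);print(c,sz,a,len(p)); print(cv2.fitLine(p,cv2.DIST_L2,0,.01,.01).ravel())
print('sleeve ctr',onz('top',c[1],c[0],266).round(1)); q=p[:,0]; e=[q[q[:,0].argmin()],q[q[:,0].argmax()]]
print([onz('top',y,x,266).round(1)for x,y in e])
E
```

```text
[0.0, -0.0001, -0.0, 0.2759, 0.7132, 0.0015]
at [526.8 130.6 260.3] [ 3.142 -0.     2.908] F [ 0.1 -0.7 -0.4] open 0.002 t 26.75
handle mid z266 [573.4 290.4 266. ]
crank top 0.63 [250. 188.]
carriage side 0.57 [259. 282.]
paint_2 side 0.71 [307. 359.]
paint_2 side 0.64 [241. 285.]
paint_2 side 0.59 [246. 268.]
(186.0, 250.0) (6.0, 2.0) 90.0 18
[6.1837848e-02 9.9808621e-01 1.8605556e+02 2.5016667e+02]
sleeve ctr [570.6 310.6 266. ]
[array([574.7, 312.8, 266. ]), array([574.6, 308.7, 266. ])]
```

Emit:
carry_out(
  series=[
    [0, 0, 0, 0.1, 0.25, 0, 1],
    [0, 0, 0, 0.2, 0.5, 0, 1],
    [0, 0, 0, 0.276, 0.713, 0, 1],
    [0, 0, 0, 0.276, 0.713, 0.1, 1],
    [0, 0, 0, 0.276, 0.713, 0.2, 1],
    [0, 0, 0, 0.276, 0.713, 0.24, 1],
    [0, 0, 0, 0.276, 0.713, 0.24, 1],
    [0, 0, 0, 0.276, 0.713, 0.24, 1],
  ],
)

```text
clock: 28.15
eef_pos: [502.1, 319.9, 201.9]
tcp_rot: [3.141, 0.001, 2.907]
contact_force: [-0.2, 0.0, 0.0]
opening: 0.002
grasp_force: 0.0
```

```bash
python3 - <<'E'
from fit import *
T=cv2.imread('pics/t0.png')[:,:,::-1].astype(int);m=((T[...,0]>130)&(T[...,0]>2.2*T[...,1])&(T[...,0]>2.2*T[...,2]));m[:,:160]=0;m[:,230:]=0;m[:235]=0;m[265:]=0
p=cv2.findNonZero(m.astype(np.uint8));(c,sz,a)=cv2.minAreaRect(p);print(c,sz,a,len(p),cv2.fitLine(p,cv2.DIST_L2,0,.01,.01).ravel())
q=p[:,0].astype(float);l=cv2.fitLine(p,cv2.DIST_L2,0,.01,.01).ravel();t=(q-l[2:])@l[:2]
for k in(t.min()-.5,t.max()+.5,(t.min()+t.max())/2):
    x=l[2:]+k*l[:2];print(x,onz('top',x[1],x[0],266).round(1))
E
```

```text
(196.0431365966797, 249.10406494140625) (7.623434543609619, 24.4377384185791) 85.91438293457031 184 [ 9.9532217e-01 -9.6611358e-02  1.9595653e+02  2.4907065e+02]
[183.33225375 250.29602857] [570. 316. 266.]
[208.77668113 247.82625469] [575.  264.5 266. ]
[196.05446744 249.06114163] [572.5 290.2 266. ]
```

Emit:
carry_out(
  series=[
    [0, 0, 0, 0, 0, 0.02, 1],
    [0, 0, 0, 0, 0, 0.04, 1],
    [0, 0, 0, 0, 0, 0.06, 1],
    [0, 0, 0, 0, 0, 0.06, 1],
  ],
)

```text
clock: 28.65
eef_pos: [501.1, 319.7, 185.3]
tcp_rot: [-3.141, -0.001, 2.908]
contact_force: [0.0, 0.7, 0.2]
opening: -0.001
grasp_force: 0.0
```

Emit:
carry_out(
  series=[
    [0, 0, 0, 0, 0, 0.01, 1],
    [0, 0, 0, 0, 0, 0.02, 1],
    [0, 0, 0, 0, 0, 0.02, 1],
  ],
)

```text
clock: 29.02
eef_pos: [501.3, 319.8, 180.7]
tcp_rot: [-3.141, -0.0, 2.908]
contact_force: [0.4, 0.1, 0.1]
opening: 0.001
grasp_force: 0.0
```

Emit:
carry_out(
  series=[
    [0, 0, 0, 0, 0, 0.012, 1],
    [0, 0, 0, 0, 0, 0.012, 1],
  ],
)

```text
clock: 29.28
eef_pos: [501.7, 320.0, 179.5]
tcp_rot: [3.141, 0.001, 2.908]
contact_force: [-3.8, -2.8, 13.0]
opening: -0.001
grasp_force: 6.5
```

Emit:
carry_out(
  series=[
    [0, 0, 0, 0, 0, 0.012, 1],
    [0, 0, 0, 0, 0, 0.012, 1],
  ],
)

```text
clock: 29.52
eef_pos: [501.8, 320.1, 179.4]
tcp_rot: [3.14, 0.002, 2.908]
contact_force: [-12.9, -7.5, 37.3]
opening: -0.002
grasp_force: 18.3
```

Emit:
carry_out(
  series=[
    [0, 0, 0, 0, 0, 0.012, 1],
    [0, 0, 0, 0, 0, 0.012, 1],
  ],
)

```text
clock: 29.78
eef_pos: [501.9, 320.2, 179.3]
tcp_rot: [3.139, 0.002, 2.908]
contact_force: [-20.1, -11.5, 60.3]
opening: -0.001
grasp_force: 30.0
```

Contact is at reading 179.7, so the true tip is 34.3 mm above the reading. Backing off, turning, and moving above the handle.

```bash
python3 - <<'E'
from h import *
rel([(571.8,297.2,270,1.668)],rot=[np.pi,0,2.908])
E
```

```text
[0.0, -0.0, 0.3947, -0.2934, -0.0249, -0.3628]
at [501.9 320.2 179.3] [3.139e+00 2.000e-03 2.908e+00] F [-20.1 -11.5  60.3] open -0.001 t 29.77
```

Emit:
carry_out(
  series=[
    [0, 0, 0, 0, 0, -0.2, 1],
    [0, 0, 0.05, 0, 0, -0.39, 1],
    [0, 0, 0.11, -0.05, 0, -0.39, -1],
    [0, 0, 0.17, -0.1, -0.01, -0.39, -1],
    [0, 0, 0.23, -0.2, -0.02, -0.39, -1],
    [0, 0, 0.29, -0.293, -0.025, -0.39, -1],
    [0, 0, 0.35, -0.293, -0.025, -0.39, -1],
    [0, 0, 0.395, -0.293, -0.025, -0.39, -1],
  ],
)

```text
clock: 30.78
eef_pos: [571.5, 296.6, 269.1]
tcp_rot: [-3.141, 0.0, 1.661]
contact_force: [-0.4, 0.0, 0.2]
opening: 1.001
grasp_force: 0.0
```

Emit:
carry_out(
  series=[
    [0, 0, 0, 0, 0, 0, -1],
    [0, 0, 0, 0, 0, 0, -1],
  ],
)

```text
clock: 31.02
eef_pos: [571.2, 296.8, 269.4]
tcp_rot: [3.142, 0.0, 1.67]
contact_force: [-0.6, 0.3, 0.3]
opening: 0.999
grasp_force: 0.0
```

```bash
python3 - <<'E'
from h import *
rel([(571.8,297.2,222,1.668)])
E
```

```text
[0.0, 0.0, 0.0007, 0.0012, 0.0025, 0.1895]
at [571.2 296.8 269.4] [3.142 0.    1.67 ] F [-0.6  0.3  0.3] open 0.999 t 31.02
```

Emit:
carry_out(
  series=[
    [0, 0, 0, 0.001, 0.002, 0.1, -1],
    [0, 0, 0, 0.001, 0.002, 0.19, -1],
    [0, 0, 0, 0.001, 0.002, 0.19, -1],
    [0, 0, 0, 0.001, 0.002, 0.19, 1],
    [0, 0, 0, 0.001, 0.002, 0.19, 1],
    [0, 0, 0, 0.001, 0.002, 0.19, 1],
    [0, 0, 0, 0.001, 0.002, 0.19, 1],
    [0, 0, 0, 0.001, 0.002, 0.19, 1],
  ],
  force=20,
)

```text
clock: 32.02
eef_pos: [571.7, 297.2, 222.3]
tcp_rot: [3.141, -0.0, 1.667]
contact_force: [-2.0, 0.4, 3.1]
opening: 0.161
grasp_force: 22.0
```

```bash
python3 - <<'E'
from h import *
rel([(571.8,297.2,222,1.668)])
h=np.array([576.2,252.4]);d=np.array([-.097,.995]);p0=r.sense()['eef_pos'];g=(p0[:2]-h)@d; print('s',g)
for a in(10,25,40,55,70,80,90,95):
    a=np.radians(a); rel([(*(p0[:2]+d*g*(np.cos(a)-1)),p0[2]+g*np.sin(a),r.sense()['tcp_rot'][2])])
E
```

```text
[0.0, -0.0001, -0.0003, -0.0001, 0.0005, 0.0011]
at [571.7 297.2 222.3] [ 3.141 -0.     1.667] F [-2.   0.4  3.1] open 0.161 t 32.02
s 45.027430302605914
[0.0, -0.0001, -0.0, -0.0027, 0.0, -0.0313]
at [571.7 297.2 222.3] [ 3.141 -0.     1.667] F [-2.   0.4  3.1] open 0.161 t 32.02
[0.0, -0.0001, -0.0, -0.0169, 0.0, -0.0761]
at [571.7 297.2 222.3] [ 3.141 -0.     1.667] F [-2.   0.4  3.1] open 0.161 t 32.02
[0.0, -0.0001, -0.0, -0.0421, 0.0001, -0.1158]
at [571.7 297.2 222.3] [ 3.141 -0.     1.667] F [-2.   0.4  3.1] open 0.161 t 32.02
[0.0, -0.0001, -0.0, -0.0768, 0.0001, -0.1476]
at [571.7 297.2 222.3] [ 3.141 -0.     1.667] F [-2.   0.4  3.1] open 0.161 t 32.02
[0.0, -0.0001, -0.0, -0.1184, 0.0001, -0.1693]
at [571.7 297.2 222.3] [ 3.141 -0.     1.667] F [-2.   0.4  3.1] open 0.161 t 32.02
[0.0, -0.0001, -0.0, -0.1488, 0.0002, -0.1774]
at [571.7 297.2 222.3] [ 3.141 -0.     1.667] F [-2.   0.4  3.1] open 0.161 t 32.02
[0.0, -0.0001, -0.0, -0.18, 0.0002, -0.1801]
at [571.7 297.2 222.3] [ 3.141 -0.     1.667] F [-2.   0.4  3.1] open 0.161 t 32.02
[0.0, -0.0001, -0.0, -0.1957, 0.0002, -0.1795]
at [571.7 297.2 222.3] [ 3.141 -0.     1.667] F [-2.   0.4  3.1] open 0.161 t 32.02
```

Gripped: opening 0.161 ≈ 14 mm, which matches the sleeve. Flipping along the arc.

Emit:
carry_out(
  series=[
    [0, 0, 0, -0.003, 0, -0.031, 1],
    [0, 0, 0, -0.017, 0, -0.076, 1],
    [0, 0, 0, -0.042, 0, -0.116, 1],
    [0, 0, 0, -0.077, 0, -0.148, 1],
    [0, 0, 0, -0.118, 0, -0.169, 1],
    [0, 0, 0, -0.149, 0, -0.177, 1],
    [0, 0, 0, -0.18, 0, -0.18, 1],
    [0, 0, 0, -0.18, 0, -0.18, 1],
  ],
)

```text
clock: 33.02
eef_pos: [577.1, 252.2, 269.2]
tcp_rot: [3.138, -0.002, 1.666]
contact_force: [-1.3, 2.1, 5.6]
opening: 0.163
grasp_force: 20.0
```

```bash
python3 - <<'E'
from h import *
s=r.sense();print(s['eef_pos'],s['contact_force'],s['wrist_torque'],s['opening'],s['grasp_force'])
im=save('side','s14.png');T=im.astype(int);m=((T[...,0]>110)&(T[...,0]>2.2*T[...,1])&(T[...,0]>2.2*T[...,2]));m[:120]=0;m[210:]=0;m[:,260:]*=1;m[:,:255]=0;m[:,310:]=0
p=cv2.findNonZero(m.astype(np.uint8));print(len(p),cv2.boundingRect(p))
print(proj('side',[(576,252,279),(576,252,329),(573,290,266),(571,315,266)]).round(1))
E
```

```text
[577.05900676 252.21794487 269.17442374] [-1.33322372  2.09034099  5.55548146] [ 0.63552058  0.33154447 -0.0177888 ] 0.1632792951726648 20.017332683200948Traceback (most recent call last):
  File "<stdin>", line 3, in <module>
numpy._core._exceptions._UFuncOutputCastingError: Cannot cast ufunc 'multiply' output from dtype('int64') to dtype('bool') with casting rule 'same_kind'
```

```bash
python3 - <<'E'
from h import *
im=cv2.imread('pics/s14.png')[:,:,::-1];T=im.astype(int);m=((T[...,0]>100)&(T[...,0]>2*T[...,1])&(T[...,0]>2*T[...,2])).astype(np.uint8);m[:120]=0;m[215:]=0;m[:,:255]=0;m[:,310:]=0
p=cv2.findNonZero(m);print(0 if p is None else (len(p),cv2.boundingRect(p),p[:,0].tolist()[:60]))
print(proj('side',[(576,252,279),(576,252,329),(573,290,266),(571,315,266)]).round(1))
E
```

```text
(89, (283, 167, 5, 19), [[285, 167], [283, 168], [284, 168], [285, 168], [286, 168], [287, 168], [283, 169], [284, 169], [285, 169], [286, 169], [287, 169], [283, 170], [284, 170], [285, 170], [286, 170], [287, 170], [283, 171], [284, 171], [285, 171], [286, 171], [287, 171], [283, 172], [284, 172], [285, 172], [286, 172], [287, 172], [283, 173], [284, 173], [285, 173], [286, 173], [287, 173], [283, 174], [284, 174], [285, 174], [286, 174], [287, 174], [283, 175], [284, 175], [285, 175], [286, 175], [287, 175], [283, 176], [284, 176], [285, 176], [286, 176], [287, 176], [283, 177], [284, 177], [285, 177], [286, 177], [287, 177], [283, 178], [284, 178], [285, 178], [286, 178], [287, 178], [283, 179], [284, 179], [285, 179], [286, 179]])
[[285.3 185.1]
 [284.6 167.2]
 [283.8 185.6]
 [282.8 183. ]]
```

The handle is upright: red pixels run from row 167 to 186 at col 285, as predicted. I'll generate the winding rows and estimate the start angle from the pad's height.

```bash
cat > w.py <<'E'
from h import *
import sys
A=np.array([571.0,306.7])
def wind(steps, rad=None, A=A):
    s=r.sense();p=s['eef_pos'];R0=R.from_euler('xyz',[np.pi,0,s['tcp_rot'][2]])
    v=p[:2]-A;ph=np.arctan2(v[1],v[0]);rad=rad or 55
    print('phi',round(ph,3),'r',round(np.hypot(*v),1),'F',np.round(s['contact_force'],1),'t',s['clock'])
    print([[0,0,0]+(R0.inv().apply(np.r_[A+rad*np.array([np.cos(ph-a),np.sin(ph-a)])-p[:2],0])/250).round(3).tolist()[:2]+[0,1] for a in np.radians(steps)])
E
python3 - <<'E'
from w import *
for th in(0,2,4): print(th,proj('side',(565.9,285.3,145-1.6*th)).round(2))
im=cv2.cvtColor(cv2.imread('pics/s0.png'),cv2.COLOR_BGR2GRAY).astype(int)
print('cols 295-305', im[212:240,295:306].mean(1).round().tolist())
wind(np.arange(1,9)*20)
E
```

```text
0 [[283.07 226.8 ]]
2 [[283.12 227.84]]
4 [[283.16 228.88]]
cols 295-305 [65.0, 84.0, 94.0, 107.0, 124.0, 127.0, 122.0, 126.0, 116.0, 109.0, 117.0, 124.0, 138.0, 173.0, 177.0, 115.0, 52.0, 156.0, 222.0, 232.0, 232.0, 232.0, 230.0, 227.0, 221.0, 221.0, 224.0, 213.0]
phi -1.459 r 54.8 F [-1.8  2.4  6. ] t 33.075
[[0, 0, 0, 0.011, -0.075, 0, 1], [0, 0, 0, 0.048, -0.142, 0, 1], [0, 0, 0, 0.106, -0.192, 0, 1], [0, 0, 0, 0.177, -0.219, 0, 1], [0, 0, 0, 0.254, -0.221, 0, 1], [0, 0, 0, 0.326, -0.196, 0, 1], [0, 0, 0, 0.385, -0.148, 0, 1], [0, 0, 0, 0.425, -0.082, 0, 1]]
```

Emit:
carry_out(
  series=[
    [0, 0, 0, 0.011, -0.075, 0, 1],
    [0, 0, 0, 0.048, -0.142, 0, 1],
    [0, 0, 0, 0.106, -0.192, 0, 1],
    [0, 0, 0, 0.177, -0.219, 0, 1],
    [0, 0, 0, 0.254, -0.221, 0, 1],
    [0, 0, 0, 0.326, -0.196, 0, 1],
    [0, 0, 0, 0.385, -0.148, 0, 1],
    [0, 0, 0, 0.425, -0.082, 0, 1],
  ],
)

```text
clock: 34.08
eef_pos: [549.3, 351.0, 268.8]
tcp_rot: [3.135, 0.009, 1.666]
contact_force: [9.0, -26.7, 10.2]
opening: 0.166
grasp_force: 24.4
```

```bash
python3 - <<'E'
from w import *
wind(np.arange(1,9)*20)
E
```

```text
phi 2.027 r 49.3 F [  9.  -26.7  10.2] t 34.075
[[0, 0, 0, 0.035, 0.067, 0, 1], [0, 0, 0, 0.023, 0.142, 0, 1], [0, 0, 0, -0.014, 0.209, 0, 1], [0, 0, 0, -0.072, 0.259, 0, 1], [0, 0, 0, -0.144, 0.286, 0, 1], [0, 0, 0, -0.22, 0.287, 0, 1], [0, 0, 0, -0.292, 0.262, 0, 1], [0, 0, 0, -0.351, 0.213, 0, 1]]
```

```bash
cat >> w.py <<'E'
def wind2(cmd, steps, A, ph):
    R0=R.from_euler('xyz',[np.pi,0,1.667]); s=r.sense()
    print('F',np.round(s['contact_force'],1))
    P=[A+55*np.array([np.cos(ph-a),np.sin(ph-a)]) for a in np.radians(steps)]
    print([[0,0,0]+(R0.inv().apply(np.r_[p-cmd,0])/250).round(3).tolist()[:2]+[0,1] for p in P],'end',P[-1].round(1),'phi',round(ph-np.radians(steps[-1]),3))
E
python3 - <<'E'
from w import *
p0=np.array([577.1,252.2]);R0=R.from_euler('xyz',[np.pi,0,1.667]); cmd=p0+R0.apply([.425*250,-.082*250,0])[:2];print(cmd)
wind2(cmd,[0,15,30,45,60,75,90],np.array([571,303.5]),np.arctan2(cmd[1]-306.7,cmd[0]-571))
E
```

```text
[546.48891167 355.98956485]
F [  9.  -26.7  10.2]
[[0, 0, 0, -0.013, -0.001, 0, 1], [0, 0, 0, 0.0, 0.055, 0, 1], [0, 0, 0, -0.001, 0.112, 0, 1], [0, 0, 0, -0.018, 0.167, 0, 1], [0, 0, 0, -0.048, 0.216, 0, 1], [0, 0, 0, -0.089, 0.256, 0, 1], [0, 0, 0, -0.14, 0.283, 0, 1]] end [620.2 328. ] phi 0.461
```

Emit:
carry_out(
  series=[
    [0, 0, 0, -0.013, -0.001, 0, 1],
    [0, 0, 0, 0, 0.055, 0, 1],
    [0, 0, 0, -0.001, 0.112, 0, 1],
    [0, 0, 0, -0.018, 0.167, 0, 1],
  ],
)

```text
clock: 34.58
eef_pos: [587.8, 351.8, 268.9]
tcp_rot: [-3.141, 0.005, 1.666]
contact_force: [-5.8, -13.5, 13.5]
opening: 0.167
grasp_force: 24.7
```

Emit:
carry_out(
  series=[
    [0, 0, 0, -0.03, 0.049, 0, 1],
    [0, 0, 0, -0.071, 0.089, 0, 1],
    [0, 0, 0, -0.122, 0.116, 0, 1],
    [0, 0, 0, -0.122, 0.116, 0, 1],
  ],
)

```text
clock: 35.08
eef_pos: [619.3, 326.0, 269.0]
tcp_rot: [3.141, 0.001, 1.666]
contact_force: [-4.8, -4.4, 9.5]
opening: 0.163
grasp_force: 24.5
```

```bash
python3 - <<'E'
from w import *
wind2(np.array([620.2,328.]),np.arange(1,9)*20,np.array([570.5,302]),.482)
E
```

```text
F [-4.8 -4.4  9.5]
[[0, 0, 0, -0.076, 0.012, 0, 1], [0, 0, 0, -0.152, 0.001, 0, 1], [0, 0, 0, -0.22, -0.034, 0, 1], [0, 0, 0, -0.271, -0.091, 0, 1], [0, 0, 0, -0.3, -0.162, 0, 1], [0, 0, 0, -0.302, -0.238, 0, 1], [0, 0, 0, -0.279, -0.311, 0, 1], [0, 0, 0, -0.232, -0.371, 0, 1]] end [533.4 261.4] phi -2.311
```

Emit:
carry_out(
  series=[
    [0, 0, 0, -0.076, 0.012, -0.007, 1],
    [0, 0, 0, -0.152, 0.001, -0.007, 1],
    [0, 0, 0, -0.22, -0.034, -0.007, 1],
    [0, 0, 0, -0.271, -0.091, -0.007, 1],
    [0, 0, 0, -0.3, -0.162, -0.007, 1],
  ],
)

```text
clock: 35.7
eef_pos: [587.2, 246.9, 269.3]
tcp_rot: [3.139, 0.002, 1.666]
contact_force: [2.9, -0.7, 1.9]
opening: 0.166
grasp_force: 23.7
```

Emit:
carry_out(
  series=[
    [0, 0, 0, -0.002, -0.076, 0, 1],
    [0, 0, 0, 0.021, -0.149, 0, 1],
    [0, 0, 0, 0.068, -0.209, 0, 1],
    [0, 0, 0, 0.068, -0.209, 0, 1],
  ],
)

```text
clock: 36.2
eef_pos: [530.6, 262.2, 269.2]
tcp_rot: [-3.14, -0.0, 1.668]
contact_force: [-4.5, -2.9, 7.0]
opening: 0.159
grasp_force: 24.4
```

```bash
python3 - <<'E'
from w import *
wind2(np.array([533.4,261.4]),np.arange(1,9)*20,np.array([570.5,302]),-2.311)
E
```

```text
F [-4.5 -2.9  7. ]
[[0, 0, 0, 0.065, -0.041, 0, 1], [0, 0, 0, 0.139, -0.057, 0, 1], [0, 0, 0, 0.215, -0.046, 0, 1], [0, 0, 0, 0.283, -0.01, 0, 1], [0, 0, 0, 0.334, 0.046, 0, 1], [0, 0, 0, 0.363, 0.117, 0, 1], [0, 0, 0, 0.365, 0.194, 0, 1], [0, 0, 0, 0.342, 0.266, 0, 1]] end [591.5 352.8] phi -5.104
```

Emit:
carry_out(
  series=[
    [0, 0, 0, 0.065, -0.041, 0, 1],
    [0, 0, 0, 0.139, -0.057, 0, 1],
    [0, 0, 0, 0.215, -0.046, 0, 1],
    [0, 0, 0, 0.283, -0.01, 0, 1],
    [0, 0, 0, 0.334, 0.046, 0, 1],
    [0, 0, 0, 0.363, 0.117, 0, 1],
    [0, 0, 0, 0.363, 0.117, 0, 1],
  ],
)

```text
clock: 37.08
eef_pos: [555.6, 352.2, 268.9]
tcp_rot: [3.139, 0.006, 1.667]
contact_force: [5.4, -16.4, 8.2]
opening: 0.164
grasp_force: 24.2
```

```bash
python3 - <<'E'
from w import *
A=np.array([570.5,302])
wind2(A+55*np.array([np.cos(-2.311-2*np.pi/3),np.sin(-2.311-2*np.pi/3)]),[12,24,36,48,60,72,84,96],A,-2.311-2*np.pi/3)
im=cv2.cvtColor(save('side','s15.png'),cv2.COLOR_RGB2GRAY).astype(int)
print(im[215:262,295:303].mean(1).round().tolist())
E
```

```text
F [  5.4 -16.4   8.2]
[[0, 0, 0, 0.005, 0.046, 0, 1], [0, 0, 0, 0.0, 0.091, 0, 1], [0, 0, 0, -0.014, 0.135, 0, 1], [0, 0, 0, -0.037, 0.175, 0, 1], [0, 0, 0, -0.068, 0.209, 0, 1], [0, 0, 0, -0.105, 0.236, 0, 1], [0, 0, 0, -0.147, 0.255, 0, 1], [0, 0, 0, -0.192, 0.265, 0, 1]] end [624.4 313. ] phi -6.081
[152.0, 120.0, 92.0, 93.0, 95.0, 135.0, 142.0, 128.0, 124.0, 116.0, 120.0, 124.0, 128.0, 126.0, 175.0, 185.0, 160.0, 94.0, 49.0, 160.0, 192.0, 187.0, 186.0, 190.0, 183.0, 143.0, 99.0, 86.0, 76.0, 79.0, 74.0, 64.0, 81.0, 120.0, 153.0, 162.0, 161.0, 162.0, 199.0, 198.0, 189.0, 189.0, 188.0, 188.0, 187.0, 186.0, 187.0]
```

Emit:
carry_out(
  series=[
    [0, 0, 0, 0.009, 0.046, 0, 1],
    [0, 0, 0, 0.004, 0.091, 0, 1],
    [0, 0, 0, 0.004, 0.091, 0, 1],
  ],
)

```text
clock: 37.5
eef_pos: [576.1, 354.3, 268.8]
tcp_rot: [-3.14, 0.007, 1.666]
contact_force: [-0.5, -17.8, 10.7]
opening: 0.169
grasp_force: 24.4
```

Emit:
carry_out(
  series=[
    [0, 0, 0, -0.014, 0.044, 0, 1],
    [0, 0, 0, -0.014, 0.044, 0, 1],
  ],
)

```text
clock: 37.75
eef_pos: [586.5, 352.3, 268.8]
tcp_rot: [-3.139, 0.006, 1.666]
contact_force: [-3.7, -15.7, 11.2]
opening: 0.163
grasp_force: 24.5
```

Emit:
carry_out(
  series=[
    [0, 0, 0, -0.023, 0.04, 0, 1],
    [0, 0, 0, -0.023, 0.04, 0, 1],
  ],
)

```text
clock: 38.0
eef_pos: [596.4, 348.2, 268.9]
tcp_rot: [-3.138, 0.005, 1.667]
contact_force: [-6.3, -13.7, 11.7]
opening: 0.161
grasp_force: 24.5
```

Emit:
carry_out(
  series=[
    [0, 0, 0, -0.031, 0.034, 0, 1],
    [0, 0, 0, -0.031, 0.034, 0, 1],
  ],
)

```text
clock: 38.25
eef_pos: [605.4, 342.3, 268.9]
tcp_rot: [-3.138, 0.003, 1.667]
contact_force: [-5.8, -9.9, 10.2]
opening: 0.166
grasp_force: 24.4
```

Emit:
carry_out(
  series=[
    [0, 0, 0, -0.037, 0.027, 0, 1],
    [0, 0, 0, -0.037, 0.027, 0, 1],
  ],
)

```text
clock: 38.5
eef_pos: [613.0, 334.7, 269.0]
tcp_rot: [-3.139, 0.001, 1.667]
contact_force: [-5.8, -5.3, 9.3]
opening: 0.163
grasp_force: 24.3
```

Emit:
carry_out(
  series=[
    [0, 0, 0, -0.042, 0.019, 0, 1],
    [0, 0, 0, -0.042, 0.019, 0, 1],
  ],
)

```text
clock: 38.75
eef_pos: [619.3, 325.5, 269.1]
tcp_rot: [-3.141, -0.0, 1.667]
contact_force: [-4.3, -2.3, 8.1]
opening: 0.165
grasp_force: 24.1
```

```bash
python3 - <<'E'
from w import *
A=np.array([570.5,302]);ph=-2.311-np.radians(120+84)
c=A+55*np.array([np.cos(ph),np.sin(ph)])
R0=R.from_euler('xyz',[np.pi,0,1.667])
for i in range(22):
    a=ph-np.radians(12*i);d=55*np.array([np.cos(a-.2094)-np.cos(a),np.sin(a-.2094)-np.sin(a)])
    print(i,round(a,2),(R0.inv().apply(np.r_[d,0])/250).round(3)[:2])
E
```

```text
0 -5.87 [-0.045  0.01 ]
1 -6.08 [-0.046  0.   ]
2 -6.29 [-0.045 -0.009]
3 -6.5 [-0.042 -0.019]
4 -6.71 [-0.037 -0.027]
5 -6.92 [-0.031 -0.034]
6 -7.13 [-0.023 -0.04 ]
7 -7.34 [-0.014 -0.044]
8 -7.55 [-0.005 -0.046]
9 -7.76 [ 0.005 -0.046]
10 -7.97 [ 0.014 -0.044]
11 -8.18 [ 0.023 -0.04 ]
12 -8.38 [ 0.031 -0.034]
13 -8.59 [ 0.037 -0.027]
14 -8.8 [ 0.042 -0.019]
15 -9.01 [ 0.045 -0.01 ]
16 -9.22 [ 0.046 -0.   ]
17 -9.43 [0.045 0.009]
18 -9.64 [0.042 0.019]
19 -9.85 [0.037 0.027]
20 -10.06 [0.031 0.034]
21 -10.27 [0.023 0.04 ]
```

Emit:
carry_out(
  series=[
    [0, 0, 0, -0.045, 0.01, 0, 1],
    [0, 0, 0, -0.045, 0.01, 0, 1],
  ],
)

```text
clock: 39.0
eef_pos: [623.6, 315.0, 269.2]
tcp_rot: [3.141, -0.001, 1.667]
contact_force: [-0.7, -0.7, 6.6]
opening: 0.159
grasp_force: 23.9
```

Emit:
carry_out(
  series=[
    [0, 0, 0, -0.046, 0, 0, 1],
    [0, 0, 0, -0.046, 0, 0, 1],
  ],
)

```text
clock: 39.25
eef_pos: [625.5, 303.4, 269.3]
tcp_rot: [3.139, -0.001, 1.667]
contact_force: [3.8, -0.6, 4.9]
opening: 0.163
grasp_force: 23.9
```

Emit:
carry_out(
  series=[
    [0, 0, 0, -0.045, -0.009, 0, 1],
    [0, 0, 0, -0.045, -0.009, 0, 1],
  ],
)

```text
clock: 39.5
eef_pos: [625.0, 292.2, 269.3]
tcp_rot: [3.138, -0.001, 1.667]
contact_force: [6.1, 0.3, 3.8]
opening: 0.162
grasp_force: 24.3
```

Emit:
carry_out(
  series=[
    [0, 0, 0, -0.042, -0.019, 0, 1],
    [0, 0, 0, -0.042, -0.019, 0, 1],
  ],
)

```text
clock: 39.75
eef_pos: [619.0, 280.8, 268.0]
tcp_rot: [-3.14, 0.0, 1.667]
contact_force: [-0.4, -0.4, -0.3]
opening: 0.002
grasp_force: 0.0
```

The handle slipped out of the pads. I'll rise and relocate it.

Emit:
carry_out(
  series=[
    [0, 0, 0, 0, 0, -0.2, 1],
    [0, 0, 0, 0.1, 0, -0.36, -1],
    [0, 0, 0, -0.3, 0, -0.36, -1],
    [0, 0, 0, -0.8, 0, -0.36, -1],
    [0, 0, 0, -0.8, 0, -0.36, -1],
    [0, 0, 0, -0.8, 0, -0.36, -1],
  ],
)

```text
clock: 40.5
eef_pos: [638.1, 78.9, 357.8]
tcp_rot: [-3.139, 0.001, 1.666]
contact_force: [-0.1, 0.3, 0.0]
opening: 0.995
grasp_force: 0.0
```

```bash
python3 - <<'E'
from h import *
for c,(a,b,x,y) in dict(side=(130,215,240,340),top=(190,300,150,240)).items():
    T=save(c,c+'16.png').astype(int);m=((T[...,0]>100)&(T[...,0]>2*T[...,1])&(T[...,0]>2*T[...,2])).astype(np.uint8);z=np.zeros_like(m);z[a:b,x:y]=m[a:b,x:y]
    n,l,st,ce=cv2.connectedComponentsWithStats(z)
    for i in range(1,n):
        if st[i][4]>6: print(c,st[i],ce[i].round(1))
    for d in r.silhouettes(c,'handle')[:2]:print('sil',c,d['score'],d['position'],cv2.boundingRect(d['region'].astype(np.uint8)))
for p in[(625,295),(622,285),(625,310)]: print(p,proj('side',[(*p,279),(*p,329)]).round(1).tolist(),proj('top',[(*p,279),(*p,329)]).round(1).tolist())
E
```

```text
side [298 163   6  18  77] [300.5 171.4]
sil side 0.58 [170.3, 298.4] (298, 164, 6, 18)
top [179 217  13   9  68] [184.2 220.9]
sil top 0.39 [221.4, 185.8] (180, 217, 13, 10)
(625, 295) [[302.2, 179.8], [301.7, 162.3]] [[192.9, 222.1], [186.3, 217.7]]
(622, 285) [[301.4, 180.8], [300.9, 163.3]] [[197.8, 223.6], [191.4, 219.2]]
(625, 310) [[301.8, 178.3], [301.4, 160.9]] [[185.5, 222.1], [178.5, 217.7]]
```

```bash
python3 - <<'E'
from h import *
rel([(623,304,330,1.667),(623,304,256,1.667)])
E
```

```text
[-0.0006, -0.0001, -0.0004, 0.8929, 0.0232, 0.1119]
[-0.0006, -0.0001, -0.0004, 0.8928, 0.0238, 0.4079]
at [638.4  81.2 357.9] [-3.14  -0.     1.666] F [-0.2 -0.6 -0.2] open 0.999 t 40.7
```

Emit:
carry_out(
  series=[
    [0, 0, 0, 0.25, 0.01, 0, -1],
    [0, 0, 0, 0.5, 0.02, 0, -1],
    [0, 0, 0, 0.75, 0.023, 0, -1],
    [0, 0, 0, 0.893, 0.023, 0, -1],
    [0, 0, 0, 0.893, 0.023, 0.1, -1],
    [0, 0, 0, 0.893, 0.023, 0.3, -1],
    [0, 0, 0, 0.893, 0.023, 0.4, -1],
    [0, 0, 0, 0.893, 0.023, 0.408, -1],
  ],
  force=50,
)

```text
clock: 41.7
eef_pos: [621.0, 305.2, 253.9]
tcp_rot: [-3.137, 0.001, 1.669]
contact_force: [0.4, -0.3, -0.1]
opening: 0.999
grasp_force: 0.0
```

Emit:
carry_out(
  series=[
    [0, 0, 0, 0, 0, 0, 1],
    [0, 0, 0, 0, 0, 0, 1],
    [0, 0, 0, 0, 0, 0, 1],
    [0, 0, 0, 0, 0, 0, 1],
    [0, 0, 0, 0, 0, 0, 1],
  ],
)

```text
clock: 42.32
eef_pos: [624.1, 304.1, 257.6]
tcp_rot: [3.139, -0.001, 1.667]
contact_force: [3.4, -0.9, 2.6]
opening: 0.16
grasp_force: 49.1
```

```bash
python3 - <<'E'
from h import *
rel([(623,304,256,1.667)])
T=save('side','side17.png').astype(int);m=((T[...,0]>100)&(T[...,0]>2*T[...,1])&(T[...,0]>2*T[...,2])).astype(np.uint8);m[:130]=0;m[215:]=0;m[:,:240]=0;m[:,340:]=0
print(cv2.boundingRect(m))
A=np.array([568.5,302.4]);p=r.sense()['eef_pos'][:2];ph=np.arctan2(*(p-A)[::-1]);R0=R.from_euler('xyz',[np.pi,0,1.667]);print(ph,np.hypot(*(p-A)))
for i in range(16):
    a=ph-np.radians(12*i);d=55*np.array([np.cos(a-.2094)-np.cos(a),np.sin(a-.2094)-np.sin(a)])
    print(i,round(a,2),(R0.inv().apply(np.r_[d,0])/250).round(3)[:2])
E
```

```text
[0.0008, -0.0002, -0.0001, -0.0001, -0.0046, 0.0064]
at [624.1 304.1 257.6] [ 3.139e+00 -1.000e-03  1.667e+00] F [ 3.4 -0.9  2.6] open 0.16 t 42.33
(300, 162, 5, 18)
0.03135319918015233 55.64263627204981
0 0.03 [-0.045 -0.008]
1 -0.18 [-0.043 -0.017]
2 -0.39 [-0.038 -0.026]
3 -0.6 [-0.032 -0.033]
4 -0.81 [-0.025 -0.039]
5 -1.02 [-0.016 -0.043]
6 -1.23 [-0.007 -0.046]
7 -1.43 [ 0.003 -0.046]
8 -1.64 [ 0.012 -0.044]
9 -1.85 [ 0.021 -0.041]
10 -2.06 [ 0.029 -0.035]
11 -2.27 [ 0.036 -0.028]
12 -2.48 [ 0.041 -0.02 ]
13 -2.69 [ 0.045 -0.011]
14 -2.9 [ 0.046 -0.002]
15 -3.11 [0.045 0.008]
```

Regripped at opening 0.16. Winding on in single 12° steps.

Emit:
carry_out(
  series=[
    [0, 0, 0, -0.023, -0.003, 0, 1],
    [0, 0, 0, -0.045, -0.008, 0, 1],
    [0, 0, 0, -0.045, -0.008, 0, 1],
  ],
)

```text
clock: 42.75
eef_pos: [624.4, 299.9, 257.8]
tcp_rot: [3.134, -0.012, 1.668]
contact_force: [10.4, 28.5, -3.5]
opening: 0.16
grasp_force: 48.9
```

```bash
python3 - <<'E'
from h import *
save('side','side18.png')
for n in('s13','s15','side16','side18'):
    im=cv2.cvtColor(cv2.imread(f'pics/{n}.png'),cv2.COLOR_BGR2GRAY).astype(int)
    print(n,im[208:242,305:316].mean(1).round().astype(int).tolist())
s=r.sense();print(s['eef_pos'],s['contact_force'])
E
```

```text
s13 [62, 62, 62, 62, 60, 83, 96, 95, 122, 132, 126, 122, 133, 141, 152, 156, 153, 177, 190, 163, 144, 143, 209, 220, 216, 214, 198, 190, 193, 190, 206, 208, 197, 184]
s15 [62, 62, 60, 61, 63, 126, 149, 150, 126, 99, 95, 95, 102, 134, 136, 125, 121, 137, 144, 152, 154, 165, 174, 184, 156, 133, 173, 189, 193, 189, 205, 208, 198, 183]
side16 [62, 62, 62, 61, 65, 127, 151, 153, 154, 129, 100, 97, 97, 107, 138, 138, 128, 123, 140, 148, 153, 167, 177, 187, 158, 135, 176, 192, 196, 192, 207, 210, 199, 185]
side18 [60, 61, 60, 60, 63, 125, 150, 151, 152, 127, 99, 94, 96, 98, 122, 129, 123, 121, 139, 146, 152, 151, 164, 181, 155, 133, 174, 190, 194, 191, 206, 209, 198, 184]
[624.40956355 299.94558472 257.77868963] [ 9.79530572 27.99424512 -3.4603604 ]
```

Blocked with 28 N, the crosshead is at its low point, and the pad rests on the caps, so the stop is reached. Releasing, rising and turning for the fold grip.

Emit:
carry_out(
  series=[
    [0, 0, 0, 0.02, 0.002, 0, 1],
    [0, 0, 0, 0.024, 0.003, 0, 1],
    [0, 0, 0, 0.024, 0.003, 0, -1],
    [0, 0, 0, 0.024, 0.003, 0, -1],
    [0, 0, 0, 0.024, 0.003, -0.1, -1],
    [0, 0, 0, 0.024, 0.003, -0.3, -1],
    [0, 0, 0, 0.024, 0.003, -0.4, -1],
    [0, 0, 0, 0.024, 0.003, -0.4, -1],
  ],
  force=25,
)

```text
clock: 43.8
eef_pos: [622.8, 298.8, 358.7]
tcp_rot: [3.139, -0.001, 1.667]
contact_force: [-0.1, -0.2, -0.0]
opening: 0.999
grasp_force: 0.0
```

Emit:
carry_out(
  series=[
    [0, 0, -0.059, -0.2, 0, 0, -1],
    [0, 0, -0.118, -0.4, 0, 0, -1],
    [0, 0, -0.177, -0.6, 0, 0, -1],
    [0, 0, -0.236, -0.8, 0, 0, -1],
    [0, 0, -0.295, -0.8, 0, 0, -1],
    [0, 0, -0.354, -0.8, 0, 0, -1],
    [0, 0, -0.413, -0.8, 0, 0, -1],
    [0, 0, -0.46, -0.8, 0, 0, -1],
  ],
)

```text
clock: 44.8
eef_pos: [640.4, 99.3, 354.4]
tcp_rot: [-3.141, -0.003, 3.117]
contact_force: [-0.0, -0.2, 0.2]
opening: 0.997
grasp_force: 0.0
```

```bash
python3 - <<'E'
from h import *
from scipy.optimize import least_squares
def look(c,a,b,x,y,n):
    T=save(c,n).astype(int);m=((T[...,0]>100)&(T[...,0]>2*T[...,1])&(T[...,0]>2*T[...,2])).astype(np.uint8);z=np.zeros_like(m);z[a:b,x:y]=m[a:b,x:y]
    M=cv2.moments(z,True);print(c,M['m00'],cv2.boundingRect(z));return np.array([M['m10'],M['m01']])/M['m00']
t=look('top',190,300,150,240,'top19.png');s=look('side',130,215,240,340,'side19.png');print(t,s)
L=lambda p:np.array([(*p,z) for z in np.linspace(281,331,11)])
f=lambda p:proj('top',L(p)).mean(0)-t
q=least_squares(f,[623,300]).x;print('handle xy (top)',q)
print('side pred',proj('side',L(q)).mean(0))
rel([(q[0],q[1],340,np.pi-.03),(q[0],q[1]-1,267,np.pi-.03)])
E
```

```text
top 75.0 (180, 215, 12, 10)
side 76.0 (299, 162, 6, 18)
[184.93333333 219.21333333] [301.63157895 171.05263158]
handle xy (top) [626.08521662 303.79903627]
side pred [302.13196979 169.51372216]
[-0.0002, -0.001, 0.0006, 0.0806, 0.8159, 0.0583]
[-0.0002, -0.001, 0.0006, 0.0795, 0.812, 0.3503]
at [640.5  99.4 354.6] [-3.141e+00 -3.000e-03  3.114e+00] F [-0.7  0.5 -1. ] open 1.003 t 44.9
```

Emit:
carry_out(
  series=[
    [0, 0, 0, 0.03, 0.25, 0, -1],
    [0, 0, 0, 0.06, 0.5, 0, -1],
    [0, 0, 0, 0.086, 0.75, 0.02, -1],
    [0, 0, 0, 0.086, 0.806, 0.05, -1],
    [0, 0, 0, 0.086, 0.806, 0.1, -1],
    [0, 0, 0, 0.086, 0.806, 0.25, -1],
    [0, 0, 0, 0.086, 0.806, 0.345, -1],
    [0, 0, 0, 0.086, 0.806, 0.345, -1],
  ],
)

```text
clock: 45.9
eef_pos: [624.9, 299.0, 267.5]
tcp_rot: [-3.139, -0.004, 3.109]
contact_force: [-0.9, 0.7, 0.5]
opening: 1.004
grasp_force: 0.0
```

Emit:
carry_out(
  series=[
    [0, 0, 0, 0, 0, 0, -1],
    [0, 0, 0, 0, 0, 0, 1],
    [0, 0, 0, 0, 0, 0, 1],
    [0, 0, 0, 0, 0, 0, 1],
    [0, 0, 0, 0, 0, 0, 1],
    [0, 0, 0, 0, 0, 0, 1],
  ],
)

```text
clock: 46.65
eef_pos: [626.0, 301.8, 270.6]
tcp_rot: [3.142, 0.0, 3.112]
contact_force: [0.7, -0.7, 1.3]
opening: 0.166
grasp_force: 24.7
```

```bash
python3 - <<'E'
from h import *
p0=r.sense()['eef_pos'];y=r.sense()['tcp_rot'][2];print(r.sense()['wrist_torque'])
for a in(80,68,55,42,28,14,0):
    a=np.radians(a); rel([(p0[0]-45*np.cos(a),p0[1],p0[2]+45*(np.sin(a)-1),y)],rot=[np.pi,0,y])
E
```

```text
[-0.04138454  0.05046326 -0.00796916]
[0.0, 0.0, 0.0, 0.0312, -0.0009, 0.0027]
at [626.  301.8 270.6] [3.142 0.    3.112] F [ 0.7 -0.7  1.3] open 0.166 t 46.65
[0.0, 0.0, 0.0, 0.0674, -0.002, 0.0131]
at [626.  301.8 270.6] [3.142 0.    3.112] F [ 0.7 -0.7  1.3] open 0.166 t 46.65
[0.0, 0.0, 0.0, 0.1032, -0.003, 0.0326]
at [626.  301.8 270.6] [3.142 0.    3.112] F [ 0.7 -0.7  1.3] open 0.166 t 46.65
[0.0, 0.0, 0.0, 0.1337, -0.0039, 0.0596]
at [626.  301.8 270.6] [3.142 0.    3.112] F [ 0.7 -0.7  1.3] open 0.166 t 46.65
[0.0, 0.0, 0.0, 0.1589, -0.0047, 0.0955]
at [626.  301.8 270.6] [3.142 0.    3.112] F [ 0.7 -0.7  1.3] open 0.166 t 46.65
[0.0, 0.0, 0.0, 0.1746, -0.0051, 0.1365]
at [626.  301.8 270.6] [3.142 0.    3.112] F [ 0.7 -0.7  1.3] open 0.166 t 46.65
[0.0, 0.0, 0.0, 0.1799, -0.0053, 0.18]
at [626.  301.8 270.6] [3.142 0.    3.112] F [ 0.7 -0.7  1.3] open 0.166 t 46.65
```

Emit:
carry_out(
  series=[
    [0, 0, 0, 0.031, 0, 0.003, 1],
    [0, 0, 0, 0.067, 0, 0.014, 1],
    [0, 0, 0, 0.103, 0, 0.034, 1],
    [0, 0, 0, 0.134, 0, 0.062, 1],
    [0, 0, 0, 0.159, 0, 0.098, 1],
    [0, 0, 0, 0.175, 0, 0.14, 1],
    [0, 0, 0, 0.18, 0, 0.19, 1],
    [0, 0, 0, 0.18, 0, 0.19, 1],
  ],
)

```text
clock: 47.65
eef_pos: [577.5, 304.6, 221.9]
tcp_rot: [3.14, -0.005, 3.112]
contact_force: [-6.6, 6.4, 2.8]
opening: 0.161
grasp_force: 26.9
```

```bash
python3 - <<'E'
from h import *
s=r.sense();print(s['eef_pos'],s['contact_force'],s['wrist_torque'],s['opening'])
T=save('side','side20.png').astype(int);m=((T[...,0]>100)&(T[...,0]>2*T[...,1])&(T[...,0]>2*T[...,2])).astype(np.uint8);m[:140]=0;m[215:]=0;m[:,:240]=0;m[:,340:]=0
print(cv2.boundingRect(m),m.sum());print(proj('side',[(624-k,302,266+z) for k,z in((13,-7.5),(63,-7.5),(63,7.5))]).round(1))
E
```

```text
[577.50669581 304.58214649 221.85553387] [-6.55569741  6.44924697  2.84600202] [ 1.07783982  0.9333773  -0.04545729] 0.1607085389811296
(280, 180, 18, 6) 44
[[297.3 186.3]
 [279.5 187.1]
 [279.3 182. ]]
```

Emit:
carry_out(
  series=[
    [0, 0, 0, 0, -0.006, 0, 1],
    [0, 0, 0, 0, -0.006, 0, -1],
    [0, 0, 0, 0, -0.006, 0, -1],
    [0, 0, 0, 0, -0.006, -0.1, -1],
    [0, 0, 0, 0, -0.006, -0.18, 1],
    [0, 0, 0, 0, -0.006, -0.18, 1],
    [0, 0, 0, 0, -0.006, -0.18, 1],
    [0, 0, 0, 0, -0.006, -0.18, 1],
  ],
)

```text
clock: 48.7
eef_pos: [580.3, 301.2, 266.6]
tcp_rot: [-3.141, -0.002, 3.112]
contact_force: [-0.3, 0.3, 0.2]
opening: 0.001
grasp_force: 0.0
```

Emit:
carry_out(
  series=[
    [0, 0, 0, 0, 0, 0.06, 1],
    [0, 0, 0, 0, 0, 0.1, 1],
    [0, 0, 0, 0, 0, 0.1, 1],
  ],
)

```text
clock: 49.08
eef_pos: [580.1, 301.1, 241.1]
tcp_rot: [-3.14, -0.002, 3.112]
contact_force: [0.5, -0.1, -0.0]
opening: -0.003
grasp_force: 0.0
```

Emit:
carry_out(
  series=[
    [0, 0, 0, 0, 0.004, 0.008, 1],
    [0, 0, 0, 0, 0.004, 0.012, 1],
    [0, 0, 0, 0, 0.004, 0.012, 1],
  ],
)

```text
clock: 49.45
eef_pos: [581.1, 302.6, 240.1]
tcp_rot: [3.141, 0.0, 3.112]
contact_force: [0.4, -0.4, -0.6]
opening: -0.003
grasp_force: 0.0
```

Emit:
carry_out(
  series=[
    [0, 0, 0, 0, 0, 0.01, 1],
    [0, 0, 0, 0, 0, 0.01, 1],
  ],
)

```text
clock: 49.7
eef_pos: [581.2, 302.9, 238.4]
tcp_rot: [3.141, 0.001, 3.112]
contact_force: [-1.9, -0.1, 6.1]
opening: 0.002
grasp_force: 2.9
```

Emit:
carry_out(
  series=[
    [0, 0, 0, 0, 0, -0.2, 1],
    [0, 0, 0, 0, 0, -0.4, 1],
    [0, 0, 0, 0, -0.3, -0.45, 1],
    [0, 0, 0, 0, -0.6, -0.45, 1],
    [0, 0, 0, 0.2, -0.9, -0.45, 1],
    [0, 0, 0, 0.4, -0.95, -0.45, 1],
    [0, 0, 0, 0.4, -0.95, -0.45, 1],
    [0, 0, 0, 0.4, -0.95, -0.45, 1],
  ],
)

```text
clock: 50.7
eef_pos: [472.8, 67.0, 350.5]
tcp_rot: [3.142, 0.001, 3.11]
contact_force: [-0.1, 0.7, -0.4]
opening: -0.002
grasp_force: 0.0
```

```bash
python3 - <<'E'
from h import *
T=save('top','top21.png').astype(int);m=((T[...,0]>130)&(T[...,0]>2.2*T[...,1])&(T[...,0]>2.2*T[...,2])).astype(np.uint8);z=np.zeros_like(m);z[200:290,150:240]=m[200:290,150:240]
p=cv2.findNonZero(z);l=cv2.fitLine(p,cv2.DIST_L2,0,.01,.01).ravel();q=p[:,0].astype(float);t=(q-l[2:])@l[:2]
for k in(t.min()-.5,t.max()+.5):
    x=l[2:]+k*l[:2];print(x,onz('top',x[1],x[0],266).round(1))
S=save('side','side21.png')
for c,l in(('top','masking_tape'),('top','mini_gourd_1'),('top','varnish_tin'),('top','wax_pot'),('side','paint_2'),('side','carriage')):
    for d in r.silhouettes(c,l)[:3 if 'p' in l[:1] else 1]:print(l,round(d['score'],2),np.round(d['position']))
g=cv2.cvtColor(S,cv2.COLOR_RGB2GRAY).astype(int);print(g[208:242,305:316].mean(1).round().astype(int).tolist())
E
```

```text
[187.48249776 254.54669381] [561.5 307.3 266. ]
[189.9063272  228.30449195] [614.5 304.1 266. ]
masking_tape 0.87 [187. 377.]
mini_gourd_1 0.85 [196. 327.]
varnish_tin 0.86 [190. 245.]
wax_pot 0.9 [176. 278.]
paint_2 0.78 [244. 270.]
paint_2 0.7 [242. 285.]
paint_2 0.62 [242. 301.]
carriage 0.57 [260. 281.]
[62, 62, 62, 60, 63, 125, 148, 150, 151, 126, 96, 94, 95, 106, 134, 136, 125, 120, 136, 144, 151, 163, 174, 184, 154, 132, 173, 189, 193, 189, 204, 207, 196, 182]
```

```bash
python3 -c "
from rig import r
print(r.sign_off())"
```

```text
the job is handed in; nothing more can be done
None
```

I handed the job in at about 51 s: all three bottles are in the carriage pockets, the carriage is against its home stop, the crank is wound to its stop with the pad on the caps, and the handle is folded flat. The handle slipped out of the grip once while winding and I re-gripped it. The last camera check showed the tape, gourd, tin and pot where they started.

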